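Load the condensate filter box and start the unit

ROBOT

A 6-joint arm with a two-finger parallel gripper is mounted at the origin on the work surface. World frame = base frame: x ahead of the robot, y to its left, z up, the work surface at z = 0. Lengths are in m, angles in rad, forces in N, time in s.
With the tool pointing down it reaches from about 0.275 to 0.825 m from the base axis. Payload 5.2 kg.
Tool frame: the origin (TCP) lies between the finger pads; the fingertips stand tcp_to_tips ahead of it and the grasp point (between the pads) lies 5 mm behind it (tcp_to_tips is the distance from the TCP to the fingertips, in m); z points along the fingers, y is the line along which they close (so a half turn about z gives the same grasp; the last joint's range is limited). The gripper opens to 93 mm and grips with 3 to 60 N. Pads are 15 mm wide; open, the fingers measure 128 mm over their backs; the gripper's body (75 mm by 188 mm) begins 65 mm behind the grasp point.
Start: joints at [-1.457, 0.259, 1.535, -0, 1.348, -0.203], TCP at [0.171, -0.523, 0.233] pointing down, gripper open.
Joint ranges: [-3.14, 3.14], [-0.91, 2.08], [0.19, 2.58], [-1.22, 4.36], [0.22, 2.71], [-3.12, 3.12]. Speed limits (rad/s): [2.57, 2.57, 3.14, 3.14, 3.14, 3.14].

INTERFACE

Orientations are given as a unit quaternion [w, x, y, z].
In Python, from workcell import sense, read_camera, camera_model, close_job, spot_in, silhouettes, spot_point, tcp_to_tips gives the robot as it stands. The module is installed in compiled form; this text tells all that it offers.
- The arm moves only by the tool send_rows, never from a script. Its argument "steps" is a list of rows, each an object of numbers: "tx", "ty", "tz": the shift along the world's x, y, z in m; "rx", "ry", "rz": the turn, a rotation vector about the world's x, y, z in rad; "fingers": the opening, from 0 (shut) to 1 (fully open). In form: [{"tx": .., "ty": .., "tz": .., "rx": .., "ry": .., "rz": .., "fingers": ..}, ...]. A call has 1 to 10 rows; each row is the pose to reach, as a shift and turn from the pose commanded when the call began; what a row does not reach only later rows make up. A row lasts 1/12 s, in which the tool goes at most 41.7 mm and 7.16 degrees, less where a joint would pass 70% of its speed; a pose out of reach is approached as far as the arm can. A call with a gripper value outside its range is refused whole. The fingers move at their own pace and stop on an object; "force" is the grip in N (left out, the last holds). Time passes only in rows, so rows that repeat a pose let the fingers close. It gives the time, the measured TCP pose, the force, the opening and the grip force at its end, in the units of the state.
- sense(): the state, without advancing time (a new reading comes with each control period).
- read_camera(name): name is "scene" or "top" or "wrist"; returns (picture, depth): 420x560x3 uint8, red, green, blue; 420x560 float32, m along the optical axis (not along the pixel's ray), 0 where there is no reading.
- camera_model(name): a dict with "K" (3x3 intrinsics, pixels), "eye" and "attitude" of the camera in the world; the wrist camera has in their place "T_tool_cam" (4x4, takes a point from camera to tool coordinates, whose origin is the TCP and whose axes are the flange's). Camera axes: x right, y up, looking along -z (the intrinsics and any distortion apply to the point x, -y, -z); pixel columns grow to the right and rows downward; lengths in m; the calibration is good to about 2 mm. A picture is of the moment at which its call begins: read the wrist's pose just before it. camera_model takes no time and is no camera call.
- close_job(): hands the job in; it is judged then, once.
Trained networks look in the newest picture that a camera, given by its name, has taken for a name from the list of things; names that differ only in an ending like _2 or _b are one class to them, and where a whole thing is asked for, a point or a joint stands for the part that bears it (a point fixed in the world has none). Each returns a list of dicts, best first, with "confidence" (0 to 1); they miss things now and then, are a little off and sometimes report something else, mostly with a low value. They report only what shows in the picture. A call takes as long as a camera call. They do not tell look-alikes from the thing itself.
- spot_in(query, camera): "location" ([column, row] in pixels, amid what is visible of it).
- silhouettes(query, camera): "mask" (420x560 bool, what is visible of it) and "location" ([column, row] in pixels, amid what is visible of it).
- spot_point(query, camera): "location" ([column, row] in pixels: a listed point, or the origin of a listed thing).
The state is a dict: "time_s": time; "joint_positions": joint angles; "joint_vel": joint speeds; "effort": joint torques, N m; "tool_pos": TCP position; "orientation": TCP orientation; "contact_force": force on the tool from outside, world axes, zero at the start; "torque": the same for the moment, N m; "gripper_width": finger opening in m; "gripper_force": force on a finger pad.
Only numpy, scipy, OpenCV 4.12 (cv2) and the standard library are available. Lean on these libraries where they do the work, as an engineer would, in place of code of your own. Each camera call takes 0.05 s, during which the arm holds its last target. There are 200 camera calls.

TASK

Raise the box's lid and lock its folding stay straight (knee bar pulled past straight to its stop), then lay every filter cartridge from the bench flat on the box's floor, not on top of one another; break the stay's knee and lower the lid fully shut. Only with the lid shut, swivel the flat guard well aside off the start knob, twist the knob clockwise to its stop and let it spring back, and swing the guard back over the knob. Leave the screwdriver, the jar and the pipe coupling alone.

Things in the scene. Friction and masses are not known exactly. Their poses are not given: they have to be found in the camera images.
- box: Open-topped painted-steel treatment box, fixed to the bench, 200 (its x) x 300 (its y) x 85 mm high, walls and floor 6 mm. Origin: centre of its underside. Its -x side faces the robot; the lid hinge runs along y on the far (+x) rim and the folding stay is outside its -y side. Cartridges fit three abreast, lengthwise along the box's x
- lid_hinge (a point): middle of the lid's hinge line, on the far rim of the box, 85 mm above the bench; fixed; axes as the box (hinge along y)
- lid_handle (a point): middle of the lid's handle, a round steel bar 12 mm thick and 140 mm long parallel to the hinge, held 40 mm clear of the lid's front edge; 244 mm from the hinge line, level with the middle of the lid about 6 mm above the hinge line when shut
- lid (a joint): lid angle, rad: 0 shut, about 1.45 when the stay is straight. Flat steel lid 204 x 304 x 6 mm, 0.4 kg; stiff damped hinge: it stays by itself above about 1.1 rad and sinks slowly below that
- stay_anchor (a point): fixed pivot of the stay's lower link on the box side, given at the same distance out along the box's -y as stay_grip; axes as the box. The knee bar moves on a circle of 100 mm about it, in the box's x-z plane
- stay_grip (a point): grip point on the knee bar, a round bar 14 mm thick that sticks out 90 mm sideways (along the box's -y) from the stay's knee; this point is on its axis, 62 mm outboard of the links, 69 mm outboard of the box's side. With the lid shut it lies far back beside the box, near the hinge; as the lid rises it comes up and, at the end, towards the robot. Axes turn with the lower link
- stay_knee (a joint): angle of the stay's knee, rad: 0 folded (lid shut), grows as the stay straightens: 2.63 dead straight, stop at 2.83. Past straight, at its stop, the stay is locked and props the lid: the knee bar is then pulled towards the robot and up, 10.0 mm beyond the straight line. Pushing the bar back (away from the robot and down) breaks the knee. Two steel links of equal length, 100 mm between pivots, the upper one ends on the lid's side 120 mm from the hinge
- guard_post (a point): centre of the upper part of an upright round steel post, 14 mm thick, 48 mm tall, on the flat guard plate; this point is 30 mm above the plate and 18 mm below the post's top, 90 mm from the pivot screw. The plate is 4 mm thick, 64 mm wide, its top 84 mm above the bench
- guard_pivot (a point): the guard's pivot screw axis, at guard_post's height; fixed; its x axis points from the pivot to the knob, which is also where the guard lies when it covers the knob
- guard (a joint): angle of the guard plate about its pivot screw, rad, counter-clockwise from above: 0 right over the knob, 2.2 its stop, quite clear of the knob; stiff, stays where left
- knob_grip (a point): grip point of the spring-return start knob on top of the control panel, 65 mm above the bench, on the knob's upright axis, 70 mm from the guard pivot. The knob is a black bar grip 50 mm long, 14 mm thick, 26 mm tall (its top 74 mm above the bench), the underside of the guard is 80 mm above the bench. The point is fixed; its x axis runs along the bar at rest
- knob (a joint): knob angle, rad, clockwise from above: 0 at rest, 1.2 its stop; a spring (0.07 N m at the stop) turns it back when let go
- screwdriver: bystander: screwdriver 180 mm long lying on the bench to the front right of the box; leave alone
- jar: bystander: closed white jar, 70 mm across, 100 mm tall, origin at the centre of its underside; leave alone
- coupling: bystander: upright white pipe coupling, a ring 60 mm across, 50 mm tall, origin at the centre of its underside; leave alone
- cart1_center (a point): centre of a filter cartridge, a white square bar with grey bands, 110 (its x) x 45 x 45 mm, 0.25 kg, lying on the bench left of the box; two or three of the four exist in a run
- cart2_center (a point): centre of a filter cartridge, a white square bar with grey bands, 110 (its x) x 45 x 45 mm, 0.25 kg, lying on the bench left of the box; two or three of the four exist in a run
- cart3_center (a point): centre of a filter cartridge, a white square bar with grey bands, 110 (its x) x 45 x 45 mm, 0.25 kg, lying on the bench left of the box; two or three of the four exist in a run
- cart4_center (a point): centre of a filter cartridge, a white square bar with grey bands, 110 (its x) x 45 x 45 mm, 0.25 kg, lying on the bench left of the box; two or three of the four exist in a run
Things that resemble listed ones, but are neither listed nor needed, are in the scene too. What is shaped like the part that bears cart1_center but green or yellow is not meant.

How it is judged:
On the way, in this order (a step that is already met when the one before it is completed fails the run):
1. the lid is up and its stay locked past straight, let go by the robot (value of joint lid above 1.3 rad and value of joint stay_knee above 2.69 rad and contact force between the fingers and box below 0.5 N), for 0.2 s.
2. all cartridges lie flat on the box's floor, with the lid still propped by the locked stay (value of joint lid above 1.3 rad and value of joint stay_knee above 2.69 rad and x of cart1_center in the frame of box between -0.1 and 0.1 m and y of cart1_center in the frame of box between -0.15 and 0.15 m and z of each of cart1_center, cart2_center, cart3_center, cart4_center in the frame of box below 0.042 m and x of cart2_center in the frame of box between -0.1 and 0.1 m and y of cart2_center in the frame of box between -0.15 and 0.15 m and x of cart3_center in the frame of box between -0.1 and 0.1 m and y of cart3_center in the frame of box between -0.15 and 0.15 m and x of cart4_center in the frame of box between -0.1 and 0.1 m and y of cart4_center in the frame of box between -0.15 and 0.15 m), for 0.2 s.
3. stay broken and lid shut (value of joint lid below 0.05 rad), for 0.2 s.
4. with the lid shut and the guard well aside, the knob is turned to its stop (value of joint lid below 0.05 rad and value of joint guard above 1 rad and value of joint knob above 1.05 rad), for 0.1 s.
At the end, for the whole second after the job is handed in: Lid shut (within 0.05 rad), every cartridge flat on the box's floor, knob sprung back (within 0.12 rad), guard back over the knob (within 0.2 rad); each bystander within 40 mm of where it was (value of joint lid below 0.05 rad and value of joint guard below 0.2 rad and value of joint knob below 0.12 rad and x of cart1_center in the frame of box between -0.1 and 0.1 m and y of cart1_center in the frame of box between -0.15 and 0.15 m and z of each of cart1_center, cart2_center, cart3_center, cart4_center in the frame of box below 0.042 m and x of cart2_center in the frame of box between -0.1 and 0.1 m and y of cart2_center in the frame of box between -0.15 and 0.15 m and x of cart3_center in the frame of box between -0.1 and 0.1 m and y of cart3_center in the frame of box between -0.15 and 0.15 m and x of cart4_center in the frame of box between -0.1 and 0.1 m and y of cart4_center in the frame of box between -0.15 and 0.15 m); the robot touches nothing.
It fails at once if the knob is turned (beyond 0.5 rad) while the lid is open (value of joint knob above 0.5 rad and value of joint lid above 0.12 rad).
It fails at once if the screwdriver is disturbed (moved over 40 mm) (distance of screwdriver from where it was at the start of the episode above 0.04 m).
It fails at once if the jar is disturbed (moved over 40 mm) (distance of jar from where it was at the start of the episode above 0.04 m).
It fails at once if the coupling is disturbed (moved over 40 mm) (distance of coupling from where it was at the start of the episode above 0.04 m).
Of cart1, cart2, cart3, cart4 only 2 to 3 are there at a start; the rules pass over those that are not, and their reading is None.
At some moment in a run one of cart1, cart2, cart3, cart4 may be knocked a few centimetres aside while the robot is not near it.
Once in a run the grip may slacken for a moment while it holds something.
It also fails if it takes over 210 s, if anything falls off the work surface, if the arm or the gripper's body presses on something with over 40 N, if the wrist force passes 120 N, or if a joint passes its speed limit or range.

## Working session

There is one attempt and no reset: what is moved stays moved. The work goes in short steps, Python scripts to look and compute and a tool call to move; the robot and the scene stay as the last step left them, time stands still between calls to the robot, and variables do not carry over. Pictures are saved under pics/ and viewed, at most 14 in all, crops included, and the job is handed in when it is done.

Besides the shell and the picture viewer there is one more tool, called after "Emit:" in YAML: its name, and indented under it one key for each argument. send_rows: Moves the arm, as the interface text tells. Its arguments: {"type":"object","properties":{"steps":{"type":"array","items":{"type":"object","properties":{"tx":{"type":"number"},"ty":{"type":"number"},"tz":{"type":"number"},"rx":{"type":"number"},"ry":{"type":"number"},"rz":{"type":"number"},"fingers":{"type":"number"}}}},"force":{"type":"number"}},"required":["steps"]}

```bash
mkdir -p pics
cat > h.py <<'E'
import numpy as np, cv2
from scipy.spatial.transform import Rotation as R
from workcell import *
def q2R(q): return R.from_quat([q[1],q[2],q[3],q[0]]).as_matrix()
def cam(name):
    m=camera_model(name); K=np.array(m['K'])
    if 'eye' in m:
        a=np.array(m['attitude'],float); A=a if a.shape==(3,3) else q2R(a); return K,A,np.array(m['eye']),m
    s=sense(); T=np.array(m['T_tool_cam']); Rt=q2R(s['orientation'])
    return K,Rt@T[:3,:3],Rt@T[:3,3]+np.array(s['tool_pos']),m
def ray(C,u,v):
    K,A,e=C[:3]; d=np.array([(u-K[0,2])/K[0,0],-(v-K[1,2])/K[1,1],-1.]); return A@d,e
def atz(C,uv,z):
    d,e=ray(C,*uv); return e+d*(z-e[2])/d[2]
def atd(C,uv,dep):
    d,e=ray(C,*uv); return e+d*dep
def cloud(C,dep):
    K,A,e=C[:3]; v,u=np.mgrid[:420,:560]
    d=np.stack([(u-K[0,2])/K[0,0],-(v-K[1,2])/K[1,1],-np.ones_like(u,float)],-1)
    return e+(d*dep[...,None])@A.T
def save(img,n): cv2.imwrite('pics/'+n,cv2.cvtColor(img,cv2.COLOR_RGB2BGR))
E
python3 - <<'E'
from h import *
print(sense()); print(tcp_to_tips)
for n in('top','scene','wrist'): print(n,camera_model(n))
ims=[]
for n in('top','scene'):
    C=cam(n); im,d=read_camera(n); save(im,n+'0.png'); np.save(n+'d.npy',d)
    for q in ['box','lid_handle','lid_hinge','stay_anchor','stay_grip','guard_post','guard_pivot','knob_grip','cart1_center','screwdriver','jar','coupling']:
        for r in spot_point(q,n)[:5]:
            u,v=r['location']; dd=d[int(np.clip(v,0,419)),int(np.clip(u,0,559))]
            print(n,q,np.round([u,v],1),round(r['confidence'],2),np.round(atd(C,(u,v),dd),3))
E
```

```text
{'time_s': 0.0, 'joint_positions': array([-1.45681254e+00,  2.59329533e-01,  1.53606825e+00, -1.40630167e-05,
        1.34797060e+00, -2.02809939e-01]), 'joint_vel': array([ 0.00032609, -0.00156542, -0.00039388,  0.00051086, -0.00050381,
       -0.00118787]), 'effort': array([-5.23956041e-04, -4.37310612e+01, -2.84002554e+01,  7.20505323e-02,
        4.14437859e-02, -1.27138451e-04]), 'tool_pos': array([ 0.1712902 , -0.52211201,  0.23183087]), 'orientation': array([-8.87290984e-04,  9.87480788e-01,  1.57736821e-01,  3.25701995e-05]), 'contact_force': array([ 0.3353274 ,  0.16340429, -0.06921371]), 'torque': array([-0.05325136, -0.01436451,  0.00312391]), 'gripper_force': 0.0, 'gripper_width': 0.09290999097271802}
0.014
top {'K': array([[441.78331506,   0.        , 281.08719443],
       [  0.        , 441.78331506, 214.00769188],
       [  0.        ,   0.        ,   1.        ]]), 'eye': array([0.35820755, 0.03062572, 1.21337842]), 'attitude': array([-0.70133732, -0.0633329 ,  0.06514468,  0.70701561])}
scene {'K': array([[446.79478831,   0.        , 280.28643702],
       [  0.      
[... 2012 characters left out ...]
-0.409 -0.003]
scene stay_anchor [139.2 181.7] 0.28 [ 0.571 -0.347  0.131]
scene stay_grip [181.2 250.5] 0.81 [ 0.716 -0.203  0.063]
scene guard_post [137.5 184.4] 0.65 [ 0.547 -0.372  0.085]
scene guard_pivot [150.3 157.3] 0.72 [ 0.378 -0.412 -0.001]
scene knob_grip [148.1 186.3] 0.97 [ 0.546 -0.343  0.081]
scene cart1_center [425.2 275.9] 0.79 [0.675 0.411 0.043]
scene cart1_center [351.8 197.5] 0.67 [0.462 0.212 0.044]
scene cart1_center [380.3 253. ] 0.57 [0.628 0.297 0.044]
scene screwdriver [216.5 168.5] 0.72 [ 0.396 -0.197  0.009]
scene jar [351.3 304.5] 0.89 [0.793 0.231 0.069]
scene jar [272.5 183.1] 0.66 [ 0.488 -0.009  0.094]
scene coupling [134.1 251.1] 0.9 [ 0.729 -0.327  0.046]
```

View pics/top0.png

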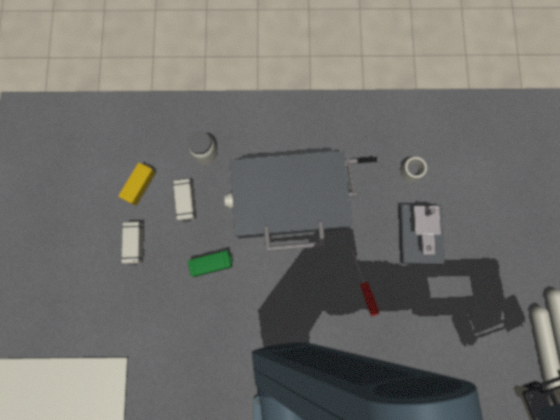

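View pics/scene0.png

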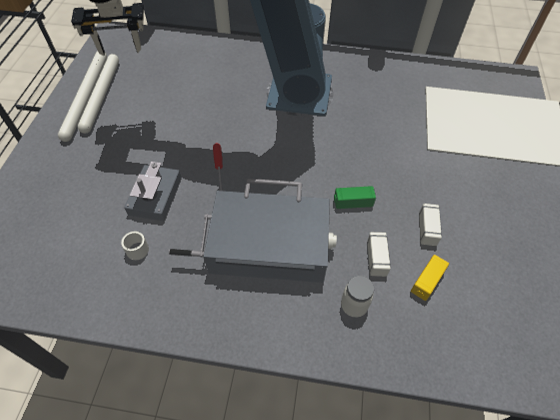

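Two white cartridges, at top-view (183,200) and (131,243). The look-alikes are yellow at (136,183) and green at (210,263). The jar is at (202,147), the coupling at (416,168), the screwdriver at (369,298) and the guard/knob panel at (425,232). The lid handle is at (293,245) and the stay knee bar at (362,159). Next I'll fit exact poses from depth.

```bash
cat > geo.py <<'E'
from h import *
def rect(P):
    (c,s,a)=cv2.minAreaRect(P[:,:2].astype(np.float32)); 
    if s[0]<s[1]: a+=90; s=s[::-1]
    return np.round(c,4),np.round(s,3),round((a+90)%180-90,2)
def carts(im,d,C):
    P=cloud(C,d); out=[]
    m=(P[...,2]>.03)&(P[...,2]<.055)&(d>0)&(im.min(-1)>110)
    n,l=cv2.connectedComponents(cv2.morphologyEx(m.astype(np.uint8),cv2.MORPH_CLOSE,np.ones((5,5))))
    for i in range(1,n):
        k=(l==i)&(d>0)&(P[...,2]>.035)&(P[...,2]<.055)
        if k.sum()>150: out.append((k.sum(),)+rect(P[k])+(np.round(np.median(P[k][:,2]),3),))
    return out
E
python3 - <<'E'
from geo import *
for n in('top','scene'):
    im=cv2.cvtColor(cv2.imread(f'pics/{n}0.png'),cv2.COLOR_BGR2RGB); d=np.load(n+'d.npy'); C=cam(n); P=cloud(C,d)
    print(n); [print(x) for x in carts(im,d,C)]
    b=(P[...,2]>.075)&(P[...,2]<.105)&(d>0)
    l=(b&(abs(P[...,0]-.6)<.16)&(abs(P[...,1])<.2)).astype(np.uint8); lo=cv2.morphologyEx(l,cv2.MORPH_OPEN,np.ones((25,25)))>0
    print('lid',rect(P[lo]),np.median(P[lo][:,2]))
    hd=(l>0)&~lo&(P[...,0]<.5); print('handle',hd.sum(),P[hd].mean(0) if hd.any() else 0, rect(P[hd]) if hd.sum()>5 else 0)
    st=(P[...,2]>.05)&(P[...,2]<.09)&(P[...,1]<-.17)&(P[...,1]>-.3)&(P[...,0]>.6)&(P[...,0]<.8)
    print('bar',st.sum(),rect(P[st]) if st.sum()>5 else 0, np.percentile(P[st][:,2],[10,50,90]) if st.any() else 0)
    po=(P[...,2]>.126)&(P[...,2]<.14)&(abs(P[...,0]-.55)<.1)&(abs(P[...,1]+.35)<.1); print('post',po.sum(),P[po].mean(0))
    gp=(P[...,2]>.079)&(P[...,2]<.09)&(abs(P[...,0]-.52)<.12)&(abs(P[...,1]+.35)<.1); print('plate',rect(P[gp]))
    pa=(P[...,2]>.03)&(P[...,2]<.12)&(abs(P[...,0]-.52)<.12)&(abs(P[...,1]+.35)<.1); print('panel',rect(P[pa]))
    if n=='top':
        save(cv2.resize(im[120:290,100:460],None,fx=2.2,fy=2.2,interpolation=cv2.INTER_CUBIC),'crop1.png')
E
```

```text
top
(np.int64(169), array([ 0.699 , -0.3424]), array([0.059, 0.057]), -8.3, np.float64(0.048))
(np.int64(643), array([0.6174, 0.2928]), array([0.111, 0.045]), 6.47, np.float64(0.044))
(np.int64(663), array([0.5003, 0.429 ]), array([0.11 , 0.044]), 1.35, np.float64(0.044))
(np.int64(612), array([ 0.2567, -0.662 ]), array([0.216, 0.055]), -6.99, np.float64(0.038))
lid (array([0.6305, 0.0056]), array([0.316, 0.167]), 77.58) 0.09017418698028701
handle 324 [ 0.48227119 -0.00423819  0.09452715] (array([ 0.4853, -0.0066]), array([0.151, 0.028]), 89.84)
bar 135 (array([ 0.7163, -0.2043]), array([0.067, 0.015]), -84.37) [0.06061512 0.06487095 0.06774884]
post 27 [ 0.5629696  -0.35245585  0.13069303]
plate (array([ 0.5205, -0.3522]), array([0.124, 0.065]), -1.08)
panel (array([ 0.5181, -0.3526]), array([0.159, 0.111]), -1.14)
scene
(np.int64(1003), array([ 0.1599, -0.687 ]), array([0.408, 0.082]), 5.51, np.float64(0.038))
(np.int64(245), array([ 0.5148, -0.3111]), array([0.156, 0.044]), 11.15, np.float64(0.039))
(np.int64(561), array([0.5025, 0.4321]), array([0.111, 0.047]), 1.79, np.float64(0.045))
(np.int64(632), array([0.6202, 0.2955]), array([0.109, 0.045]), 7.8, np.float64(0.045))
lid (array([0.6301, 0.0233]), array([0.214, 0.213]), 6.93) 0.09092794901480905
handle 263 [ 0.48631784 -0.00179225  0.09464422] (array([ 0.4863, -0.0046]), array([0.152, 0.027]), -89.99)
bar 150 (array([ 0.721 , -0.2015]), array([0.062, 0.016]), -87.38) [0.05991083 0.06499031 0.06780704]
post 26 [ 0.56727455 -0.34927415  0.13038493]
plate (array([ 0.5246, -0.3498]), array([0.127, 0.066]), -0.72)
panel (array([ 0.5212, -0.3496]), array([0.163, 0.112]), -1.21)
```

View pics/crop1.png

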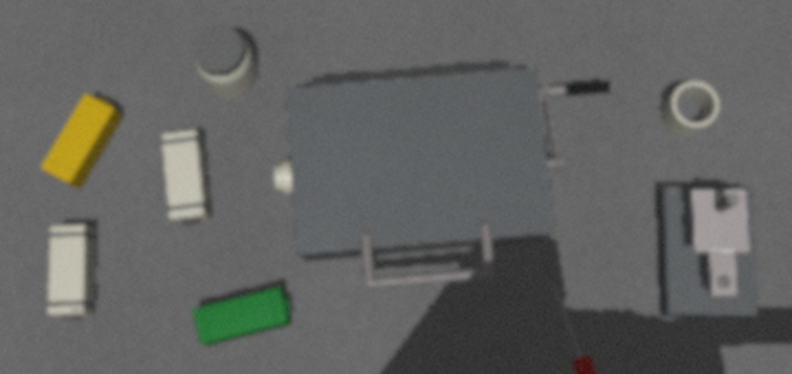

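The crop confirms the two white banded bars at (184,175) and (70,270). Both differ clearly from the yellow and green blocks. Now I'll refine the box yaw.

Run:
```python
from geo import *
for n in('top','scene'):
    d=np.load(n+'d.npy'); C=cam(n); P=cloud(C,d)
    l=((P[...,2]>.08)&(P[...,2]<.105)&(abs(P[...,0]-.6)<.16)&(abs(P[...,1])<.2)).astype(np.uint8)
    lo=cv2.morphologyEx(l,cv2.MORPH_OPEN,np.ones((11,11)))
    k,lab,st,_=cv2.connectedComponentsWithStats(lo); i=1+st[1:,4].argmax(); m=lab==i
    print(n,'lid',rect(P[m]))
    Q=P[m]
    # robust edges: per-bin extremes in x, lines
    for nm,a,b,sg in(('front',1,0,-1),('back',1,0,1),('right',0,1,-1),('left',0,1,1)):
        c=Q[:,a]; bins=np.linspace(c.min()+.03,c.max()-.03,14); e=[]
        for p,q in zip(bins[:-1],bins[1:]):
            s=Q[(c>=p)&(c<q)]; e.append(((p+q)/2,np.percentile(s[:,b]*sg,99)*sg))
        e=np.array(e); f=np.polyfit(*e.T,1); f=np.polyfit(*e[abs(np.polyval(f,e[:,0])-e[:,1])<.006].T,1); print(nm,np.round(f,4))
    hd=(l>0)&(P[...,0]<.487)&(P[...,2]>.085); Q=P[hd]; c=Q.mean(0); print('handle bar',hd.sum(),c,Q.min(0),Q.max(0),np.polyfit(Q[:,1],Q[:,0],1))
```

```text
top lid (array([0.6272, 0.0025]), array([0.305, 0.215]), -85.55)
front [-0.0736  0.5226]
back [-0.0439  0.7297]
right [ 0.0713 -0.1899]
left [0.0509 0.1182]
handle bar 262 [4.79816049e-01 6.51513174e-06 9.45305902e-02] [ 0.47142743 -0.08149297  0.08755915] [0.48693267 0.0660077  0.10231523] [-0.04670505  0.47981635]
scene lid (array([0.6299, 0.006 ]), array([0.304, 0.218]), -85.44)
front [-0.0766  0.5274]
back [-0.0827  0.7371]
right [ 0.0714 -0.1856]
left [0.0796 0.1045]
handle bar 146 [0.48265158 0.01514934 0.09502356] [ 0.47277081 -0.07940707  0.08594385] [0.48697706 0.06942808 0.10064379] [-0.03373571  0.48316265]
```

Emit:
send_rows:
  steps:
    - {"tx": 0.03,"ty": 0.05,"tz": 0.03,"rz": 0.12,"fingers": 0.3}
    - {"tx": 0.06,"ty": 0.08,"tz": 0.05,"rz": 0.24,"fingers": 0.3}
    - {"tx": 0.08,"ty": 0.12,"tz": 0.06,"rz": 0.36,"fingers": 0.3}
    - {"tx": 0.1,"ty": 0.15,"tz": 0.07,"rz": 0.48,"fingers": 0.3}
    - {"tx": 0.12,"ty": 0.18,"tz": 0.07,"rz": 0.6,"fingers": 0.3}
    - {"tx": 0.14,"ty": 0.22,"tz": 0.07,"rz": 0.72,"fingers": 0.3}
    - {"tx": 0.16,"ty": 0.25,"tz": 0.07,"rz": 0.84,"fingers": 0.3}
    - {"tx": 0.18,"ty": 0.29,"tz": 0.07,"rz": 0.96,"fingers": 0.3}
    - {"tx": 0.2,"ty": 0.33,"tz": 0.07,"rz": 1.08,"fingers": 0.3}
    - {"tx": 0.22,"ty": 0.36,"tz": 0.07,"rz": 1.2,"fingers": 0.3}

```text
validation failed for argument at $.st...
```

Emit:
send_rows:
  steps:
    - {"tx": 0.02,"ty": 0.04,"rz": 0.1,"fingers": 0.3}
    - {"tx": 0.04,"ty": 0.08,"rz": 0.13,"fingers": 0.3}
    - {"tx": 0.06,"ty": 0.12,"rz": 0.13,"fingers": 0.3}
    - {"tx": 0.08,"ty": 0.15,"rz": 0.13,"fingers": 0.3}
    - {"tx": 0.08,"ty": 0.15,"rz": 0.13,"fingers": 0.3}
    - {"tx": 0.08,"ty": 0.15,"rz": 0.13,"fingers": 0.3}
    - {"tx": 0.08,"ty": 0.15,"rz": 0.13,"fingers": 0.3}

```text
validation failed for argument at $.st...
```

Run:
```python
from geo import *
s=sense(); print(s['time_s'],s['tool_pos'],s['orientation'],s['joint_positions'],s['gripper_width'])
C=cam('wrist'); im,d=read_camera('wrist'); save(im,'w1.png'); P=cloud(C,d)
for r in spot_point('lid_handle','wrist')[:2]: print(r, atz(C,r['location'],.097))
h=(P[...,2]>.085)&(P[...,2]<.115)&(P[...,0]>.465)&(P[...,0]<.5)&(d>0)
Q=P[h]
for y in np.arange(-.09,.09,.02):
    k=Q[abs(Q[:,1]-y)<.005]; print(round(y,2),len(k),np.round(np.percentile(k[:,0],[2,50,98]),4) if len(k) else '',np.percentile(k[:,2],95) if len(k) else '')
```

```text
1.3 [ 0.1713661  -0.52264744  0.23266479] [ 1.16828699e-05  9.87481028e-01  1.57737818e-01 -6.06676985e-07] [-1.45679448e+00  2.58608182e-01  1.53495908e+00 -1.79555931e-07
  1.34800200e+00 -2.02796859e-01] 0.09259017048351036
-0.09 0  
-0.07 0  
-0.05 0  
-0.03 0  
-0.01 0  
0.01 0  
0.03 0  
0.05 0  
0.07 0
```

View pics/w1.png

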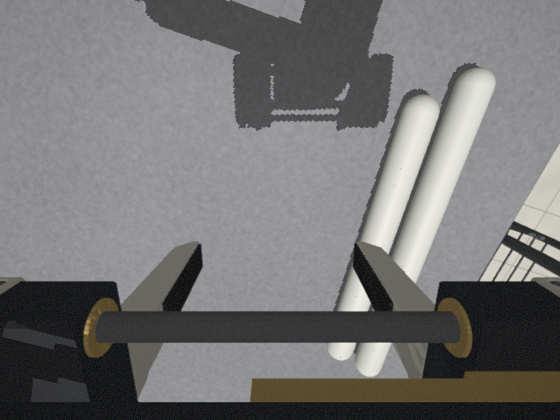

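The move was refused, so the picture only shows the bench and the white pipes at (380,230). Every row probably needs all seven keys, so I'll resend with them.

Emit:
send_rows:
  steps:
    - {"tx": 0.03,"ty": 0.05,"tz": 0.03,"rx": 0,"ry": 0,"rz": 0.12,"fingers": 0.3}
    - {"tx": 0.06,"ty": 0.08,"tz": 0.05,"rx": 0,"ry": 0,"rz": 0.24,"fingers": 0.3}
    - {"tx": 0.1,"ty": 0.15,"tz": 0.07,"rx": 0,"ry": 0,"rz": 0.48,"fingers": 0.3}
    - {"tx": 0.14,"ty": 0.22,"tz": 0.07,"rx": 0,"ry": 0,"rz": 0.72,"fingers": 0.3}
    - {"tx": 0.2,"ty": 0.33,"tz": 0.07,"rx": 0,"ry": 0,"rz": 1.0,"fingers": 0.3}
    - {"tx": 0.3,"ty": 0.51,"tz": 0.07,"rx": 0,"ry": 0,"rz": 1.33,"fingers": 0.3}
    - {"tx": 0.3,"ty": 0.51,"tz": 0.07,"rx": 0,"ry": 0,"rz": 1.33,"fingers": 0.3}
    - {"tx": 0.3,"ty": 0.51,"tz": 0.07,"rx": 0,"ry": 0,"rz": 1.33,"fingers": 0.3}
    - {"tx": 0.3,"ty": 0.51,"tz": 0.07,"rx": 0,"ry": 0,"rz": 1.33,"fingers": 0.3}
    - {"tx": 0.3,"ty": 0.51,"tz": 0.07,"rx": 0,"ry": 0,"rz": 1.33,"fingers": 0.3}
  force: 20

```text
time_s: 2.23
tool_pos: [0.3802, -0.1737, 0.2974]
orientation: [0.001, 0.71, 0.704, 0.0]
contact_force: [0.5, 0.6, -0.2]
gripper_width: 0.0315
gripper_force: 0.0
```

Emit:
send_rows:
  steps:
    - {"tx": 0.09,"ty": 0.16,"tz": 0,"rx": 0,"ry": 0,"rz": 0.06,"fingers": 0.3}
    - {"tx": 0.09,"ty": 0.16,"tz": 0,"rx": 0,"ry": 0,"rz": 0.06,"fingers": 0.3}
    - {"tx": 0.09,"ty": 0.16,"tz": 0,"rx": 0,"ry": 0,"rz": 0.06,"fingers": 0.3}
    - {"tx": 0.09,"ty": 0.16,"tz": 0,"rx": 0,"ry": 0,"rz": 0.06,"fingers": 0.3}
    - {"tx": 0.09,"ty": 0.16,"tz": 0,"rx": 0,"ry": 0,"rz": 0.06,"fingers": 0.3}
    - {"tx": 0.09,"ty": 0.16,"tz": 0,"rx": 0,"ry": 0,"rz": 0.06,"fingers": 0.3}
    - {"tx": 0.09,"ty": 0.16,"tz": 0,"rx": 0,"ry": 0,"rz": 0.06,"fingers": 0.3}

```text
time_s: 2.82
tool_pos: [0.4697, -0.015, 0.2968]
orientation: [-0.0, 0.69, 0.724, -0.0]
contact_force: [-0.1, -0.4, -0.2]
gripper_width: 0.0275
gripper_force: 0.0
```

```bash
cat > st.py <<'E'
from geo import *
def pr():
    s=sense(); x=q2R(s['orientation']); print(round(s['time_s'],2),'tcp',np.round(s['tool_pos'],4),'yaw',round(np.degrees(np.arctan2(x[1,0],x[0,0])),2),'tilt',np.round(x[:,2],3),'q',np.round(s['joint_positions'],2),'w',round(s['gripper_width'],4),'gf',round(s['gripper_force'],1),'F',np.round(s['contact_force'],1))
E
python3 - <<'E'
from st import *
pr()
C=cam('wrist'); im,d=read_camera('wrist'); save(im,'w2.png'); P=cloud(C,d)
for r in spot_point('lid_handle','wrist')[:2]: print(r, atz(C,r['location'],.097))
h=(P[...,2]>.085)&(P[...,2]<.115)&(P[...,0]>.465)&(P[...,0]<.505)&(d>0)
Q=P[h]
for y in np.arange(-.09,.09,.02):
    k=Q[abs(Q[:,1]-y)<.005]; print(round(y,2),len(k),np.round(np.percentile(k[:,0],[2,50,98]),4) if len(k) else '',np.percentile(k[:,2],95) if len(k) else '')
E
```

```text
2.82 tcp [ 0.4697 -0.015   0.2968] yaw 92.8 tilt [-0.001 -0.    -1.   ] q [-0.27  0.07  1.6  -0.    1.47 -0.32] w 0.0275 gf 0.0 F [-0.1 -0.4 -0.2]
{'location': [286.8, 179.5], 'confidence': 0.97} [ 0.48062003 -0.00647904  0.097     ]
-0.09 0  
-0.07 115 [0.4808 0.49   0.5041] 0.09780887422161004
-0.05 73 [0.4783 0.4844 0.49  ] 0.09783234530376778
-0.03 79 [0.4773 0.4825 0.4887] 0.09754508823126717
-0.01 73 [0.4761 0.4811 0.4862] 0.09787268071906825
0.01 85 [0.4738 0.4796 0.4849] 0.09740412045314037
0.03 88 [0.4727 0.4785 0.4837] 0.09763245190462519
0.05 97 [0.4706 0.4764 0.4824] 0.09761669031335299
0.07 98 [0.4721 0.4903 0.504 ] 0.09716679332126285
```

View pics/w2.png

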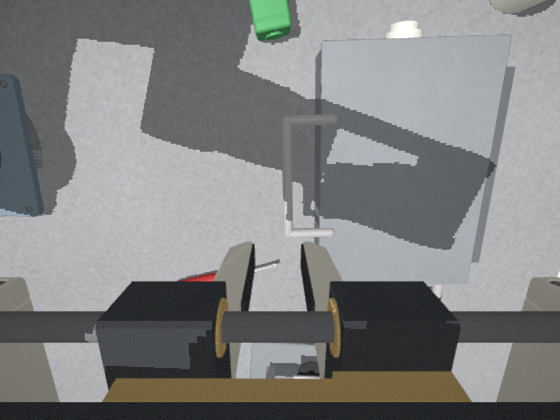

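The handle is seen at (287,179) with its bar axis at x≈0.481. The two fingers straddle the way down to it. Descending.

Emit:
send_rows:
  steps:
    - {"tx": 0.011,"ty": 0.009,"tz": -0.04,"rx": 0,"ry": 0,"rz": 0.028,"fingers": 0.3}
    - {"tx": 0.011,"ty": 0.009,"tz": -0.08,"rx": 0,"ry": 0,"rz": 0.028,"fingers": 0.3}
    - {"tx": 0.011,"ty": 0.009,"tz": -0.12,"rx": 0,"ry": 0,"rz": 0.028,"fingers": 0.3}
    - {"tx": 0.011,"ty": 0.009,"tz": -0.15,"rx": 0,"ry": 0,"rz": 0.028,"fingers": 0.3}
    - {"tx": 0.011,"ty": 0.009,"tz": -0.18,"rx": 0,"ry": 0,"rz": 0.028,"fingers": 0.3}
    - {"tx": 0.011,"ty": 0.009,"tz": -0.2,"rx": 0,"ry": 0,"rz": 0.028,"fingers": 0.3}
    - {"tx": 0.011,"ty": 0.009,"tz": -0.211,"rx": 0,"ry": 0,"rz": 0.028,"fingers": 0.3}
    - {"tx": 0.011,"ty": 0.009,"tz": -0.211,"rx": 0,"ry": 0,"rz": 0.028,"fingers": 0.3}

```text
time_s: 3.58
tool_pos: [0.4784, -0.0079, 0.0836]
orientation: [-0.002, 0.681, 0.732, -0.001]
contact_force: [-0.4, -0.3, -0.6]
gripper_width: 0.0278
gripper_force: 0.0
```

Emit:
send_rows:
  steps:
    - {"tx": 0,"ty": 0,"tz": 0,"rx": 0,"ry": 0,"rz": 0,"fingers": 0.0}
    - {"tx": 0,"ty": 0,"tz": 0,"rx": 0,"ry": 0,"rz": 0,"fingers": 0.0}
    - {"tx": 0,"ty": 0,"tz": 0,"rx": 0,"ry": 0,"rz": 0,"fingers": 0.0}
    - {"tx": 0,"ty": 0,"tz": 0,"rx": 0,"ry": 0,"rz": 0,"fingers": 0.0}
    - {"tx": 0,"ty": 0,"tz": 0,"rx": 0,"ry": 0,"rz": 0,"fingers": 0.0}
  force: 30

```text
time_s: 4.0
tool_pos: [0.4809, -0.0074, 0.0872]
orientation: [0.001, 0.68, 0.733, -0.0]
contact_force: [-3.6, -3.8, 6.6]
gripper_width: 0.0112
gripper_force: 30.0
```

Run:
```python
from st import *
pr()
c=np.cos(.077);s=np.sin(.077)
for t in np.arange(0,1.5,.1):
    # displacement of handle from shut
    a=.244-(.244*np.cos(t)-.006*np.sin(t)); z=.244*np.sin(t)+.006*np.cos(t)-.006
    print(round(t,2),np.round([a*c,a*s,z],3))
```

```text
4.0 tcp [ 0.4809 -0.0074  0.0872] yaw 94.27 tilt [ 0.001 -0.002 -1.   ] q [-0.25  0.29  1.89 -0.    0.96 -0.32] w 0.0112 gf 30.0 F [-3.6 -3.8  6.6]
0.0 [0. 0. 0.]
0.1 [0.002 0.    0.024]
0.2 [0.006 0.    0.048]
0.3 [0.013 0.001 0.072]
0.4 [0.022 0.002 0.095]
0.5 [0.033 0.003 0.116]
0.6 [0.046 0.004 0.137]
0.7 [0.061 0.005 0.156]
0.8 [0.078 0.006 0.173]
0.9 [0.097 0.007 0.189]
1.0 [0.117 0.009 0.203]
1.1 [0.138 0.011 0.214]
1.2 [0.161 0.012 0.224]
1.3 [0.184 0.014 0.231]
1.4 [0.208 0.016 0.235]
```

Emit:
send_rows:
  steps:
    - {"tx": 0.001,"ty": 0,"tz": 0.012,"rx": 0,"ry": 0,"rz": 0,"fingers": 0.0}
    - {"tx": 0.002,"ty": 0,"tz": 0.024,"rx": 0,"ry": 0,"rz": 0,"fingers": 0.0}
    - {"tx": 0.004,"ty": 0,"tz": 0.036,"rx": 0,"ry": 0,"rz": 0,"fingers": 0.0}
    - {"tx": 0.006,"ty": 0,"tz": 0.048,"rx": 0,"ry": 0,"rz": 0,"fingers": 0.0}
    - {"tx": 0.009,"ty": 0.001,"tz": 0.06,"rx": 0,"ry": 0,"rz": 0,"fingers": 0.0}
    - {"tx": 0.013,"ty": 0.001,"tz": 0.072,"rx": 0,"ry": 0,"rz": 0,"fingers": 0.0}
    - {"tx": 0.017,"ty": 0.001,"tz": 0.083,"rx": 0,"ry": 0,"rz": 0,"fingers": 0.0}
    - {"tx": 0.022,"ty": 0.002,"tz": 0.095,"rx": 0,"ry": 0,"rz": 0,"fingers": 0.0}
    - {"tx": 0.027,"ty": 0.002,"tz": 0.106,"rx": 0,"ry": 0,"rz": 0,"fingers": 0.0}
    - {"tx": 0.033,"ty": 0.003,"tz": 0.116,"rx": 0,"ry": 0,"rz": 0,"fingers": 0.0}

```text
time_s: 4.83
tool_pos: [0.5114, -0.0049, 0.2021]
orientation: [-0.001, 0.68, 0.733, -0.003]
contact_force: [-8.8, -7.7, 0.2]
gripper_width: 0.0107
gripper_force: 30.0
```

Emit:
send_rows:
  steps:
    - {"tx": 0.006,"ty": 0,"tz": 0.01,"rx": 0,"ry": 0,"rz": 0,"fingers": 0.0}
    - {"tx": 0.013,"ty": 0.001,"tz": 0.021,"rx": 0,"ry": 0,"rz": 0,"fingers": 0.0}
    - {"tx": 0.02,"ty": 0.001,"tz": 0.031,"rx": 0,"ry": 0,"rz": 0,"fingers": 0.0}
    - {"tx": 0.028,"ty": 0.002,"tz": 0.04,"rx": 0,"ry": 0,"rz": 0,"fingers": 0.0}
    - {"tx": 0.036,"ty": 0.002,"tz": 0.049,"rx": 0,"ry": 0,"rz": 0,"fingers": 0.0}
    - {"tx": 0.045,"ty": 0.003,"tz": 0.057,"rx": 0,"ry": 0,"rz": 0,"fingers": 0.0}
    - {"tx": 0.054,"ty": 0.004,"tz": 0.065,"rx": 0,"ry": 0,"rz": 0,"fingers": 0.0}
    - {"tx": 0.064,"ty": 0.004,"tz": 0.073,"rx": 0,"ry": 0,"rz": 0,"fingers": 0.0}
    - {"tx": 0.074,"ty": 0.005,"tz": 0.08,"rx": 0,"ry": 0,"rz": 0,"fingers": 0.0}
    - {"tx": 0.084,"ty": 0.006,"tz": 0.087,"rx": 0,"ry": 0,"rz": 0,"fingers": 0.0}

```text
time_s: 5.67
tool_pos: [0.5949, 0.0015, 0.2922]
orientation: [-0.0, 0.681, 0.733, -0.002]
contact_force: [-12.9, -5.1, 11.6]
gripper_width: 0.0108
gripper_force: 30.0
```

Emit:
send_rows:
  steps:
    - {"tx": 0.01,"ty": 0.001,"tz": 0.006,"rx": 0,"ry": 0,"rz": 0,"fingers": 0.0}
    - {"tx": 0.021,"ty": 0.002,"tz": 0.011,"rx": 0,"ry": 0,"rz": 0,"fingers": 0.0}
    - {"tx": 0.032,"ty": 0.003,"tz": 0.016,"rx": 0,"ry": 0,"rz": 0,"fingers": 0.0}
    - {"tx": 0.044,"ty": 0.003,"tz": 0.021,"rx": 0,"ry": 0,"rz": 0,"fingers": 0.0}
    - {"tx": 0.055,"ty": 0.004,"tz": 0.025,"rx": 0,"ry": 0,"rz": 0,"fingers": 0.0}
    - {"tx": 0.067,"ty": 0.005,"tz": 0.028,"rx": 0,"ry": 0,"rz": 0,"fingers": 0.0}
    - {"tx": 0.079,"ty": 0.006,"tz": 0.03,"rx": 0,"ry": 0,"rz": 0,"fingers": 0.0}
    - {"tx": 0.088,"ty": 0.007,"tz": 0.031,"rx": 0,"ry": 0,"rz": 0,"fingers": 0.0}
    - {"tx": 0.088,"ty": 0.007,"tz": 0.031,"rx": 0,"ry": 0,"rz": 0,"fingers": 0.0}
    - {"tx": 0.088,"ty": 0.007,"tz": 0.031,"rx": 0,"ry": 0,"rz": 0,"fingers": 0.0}

```text
time_s: 6.5
tool_pos: [0.6873, 0.0087, 0.324]
orientation: [0.003, 0.681, 0.733, 0.002]
contact_force: [-0.4, -1.6, 9.4]
gripper_width: 0.0112
gripper_force: 30.0
```

Run:
```python
from st import *
pr()
im,d=read_camera('scene'); save(im,'s2.png'); C=cam('scene')
for q in('stay_grip','lid_handle'):
  for r in spot_point(q,'scene')[:3]:
    u,v=r['location']; print(q,r,atd(C,(u,v),d[int(v),int(u)]))
P=cloud(C,d)
# predictions
from math import *
A=np.array([-.02,.0345]);H=np.array([.1,.085])
for t in np.arange(1.25,1.46,.03):
    p=H+.12*np.array([-cos(t),sin(t)]); D=p-A; L=np.hypot(*D)
    if L>=.2: print(t,'over'); continue
    h=sqrt(.01-L*L/4); n=np.array([D[1],-D[0]])/L; k=(A+p)/2+h*n
    print(round(t,2),'knee box x,z',np.round(k,4),'world',np.round([.6244+k[0]*.997+.219*.077,.0051+k[0]*.077-.219*.997],4))
```

```text
6.5 tcp [0.6873 0.0087 0.324 ] yaw 94.23 tilt [ 0.007 -0.002 -1.   ] q [-0.15  0.48  1.   -0.    1.66 -0.22] w 0.0112 gf 30.0 F [-0.4 -1.6  9.4]
stay_grip {'location': [178.8, 231.8], 'confidence': 0.48} [ 0.6948866  -0.20563121  0.11847161]
1.25 knee box x,z [0.0564 0.099 ] world [ 0.6975 -0.2089]
1.28 knee box x,z [0.0551 0.1005] world [ 0.6962 -0.209 ]
1.31 knee box x,z [0.0537 0.1021] world [ 0.6948 -0.2091]
1.34 knee box x,z [0.0519 0.104 ] world [ 0.693  -0.2092]
1.37 knee box x,z [0.0498 0.1061] world [ 0.6909 -0.2094]
1.4 knee box x,z [0.047  0.1087] world [ 0.6882 -0.2096]
1.43 knee box x,z [0.0428 0.1123] world [ 0.6839 -0.2099]
```

View pics/s2.png

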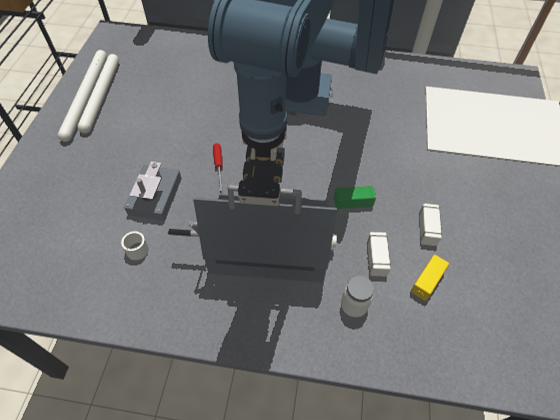

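The lid is up with the handle held at (263,200), and the stay bar shows at (180,232). I'll release, rise, and turn the wrist half round while moving over the bar. That keeps the wrist camera on the side away from the lid.

Emit:
send_rows:
  steps:
    - {"tx": 0,"ty": 0,"tz": 0,"rx": 0,"ry": 0,"rz": 0,"fingers": 0.3}
    - {"tx": 0,"ty": 0,"tz": 0,"rx": 0,"ry": 0,"rz": 0,"fingers": 0.3}
    - {"tx": 0,"ty": 0,"tz": 0,"rx": 0,"ry": 0,"rz": 0,"fingers": 0.3}
    - {"tx": 0,"ty": 0,"tz": 0.02,"rx": 0,"ry": 0,"rz": 0,"fingers": 0.3}
    - {"tx": 0,"ty": 0,"tz": 0.05,"rx": 0,"ry": 0,"rz": 0,"fingers": 0.3}
    - {"tx": -0.03,"ty": -0.03,"tz": 0.08,"rx": 0,"ry": 0,"rz": -0.12,"fingers": 0.3}
    - {"tx": -0.06,"ty": -0.06,"tz": 0.08,"rx": 0,"ry": 0,"rz": -0.24,"fingers": 0.3}
    - {"tx": -0.08,"ty": -0.09,"tz": 0.08,"rx": 0,"ry": 0,"rz": -0.36,"fingers": 0.3}
    - {"tx": -0.08,"ty": -0.12,"tz": 0.08,"rx": 0,"ry": 0,"rz": -0.48,"fingers": 0.3}
    - {"tx": -0.08,"ty": -0.15,"tz": 0.08,"rx": 0,"ry": 0,"rz": -0.6,"fingers": 0.3}

```text
time_s: 7.48
tool_pos: [0.6042, -0.1415, 0.401]
orientation: [0.0, 0.868, 0.497, 0.0]
contact_force: [-0.1, -1.0, 0.5]
gripper_width: 0.0279
gripper_force: 0.0
```

Emit:
send_rows:
  steps:
    - {"tx": 0,"ty": -0.03,"tz": -0.02,"rx": 0,"ry": 0,"rz": -0.12,"fingers": 0.3}
    - {"tx": 0,"ty": -0.06,"tz": -0.05,"rx": 0,"ry": 0,"rz": -0.24,"fingers": 0.3}
    - {"tx": 0,"ty": -0.07,"tz": -0.08,"rx": 0,"ry": 0,"rz": -0.36,"fingers": 0.3}
    - {"tx": 0,"ty": -0.07,"tz": -0.1,"rx": 0,"ry": 0,"rz": -0.48,"fingers": 0.3}
    - {"tx": 0,"ty": -0.07,"tz": -0.12,"rx": 0,"ry": 0,"rz": -0.6,"fingers": 0.3}
    - {"tx": 0,"ty": -0.07,"tz": -0.12,"rx": 0,"ry": 0,"rz": -0.72,"fingers": 0.3}
    - {"tx": 0,"ty": -0.07,"tz": -0.12,"rx": 0,"ry": 0,"rz": -0.84,"fingers": 0.3}
    - {"tx": 0,"ty": -0.07,"tz": -0.12,"rx": 0,"ry": 0,"rz": -0.96,"fingers": 0.3}
    - {"tx": 0,"ty": -0.07,"tz": -0.12,"rx": 0,"ry": 0,"rz": -1.08,"fingers": 0.3}
    - {"tx": 0,"ty": -0.07,"tz": -0.12,"rx": 0,"ry": 0,"rz": -1.2,"fingers": 0.3}

```text
time_s: 8.32
tool_pos: [0.6057, -0.2102, 0.2793]
orientation: [-0.0, 0.997, -0.08, -0.0]
contact_force: [-0.7, 0.5, 0.5]
gripper_width: 0.0282
gripper_force: 0.0
```

Emit:
send_rows:
  steps:
    - {"tx": 0,"ty": 0,"tz": 0,"rx": 0,"ry": 0,"rz": -0.12,"fingers": 0.3}
    - {"tx": 0,"ty": 0,"tz": 0,"rx": 0,"ry": 0,"rz": -0.24,"fingers": 0.3}
    - {"tx": 0,"ty": 0,"tz": 0,"rx": 0,"ry": 0,"rz": -0.36,"fingers": 0.3}
    - {"tx": 0,"ty": 0,"tz": 0,"rx": 0,"ry": 0,"rz": -0.48,"fingers": 0.3}
    - {"tx": 0,"ty": 0,"tz": 0,"rx": 0,"ry": 0,"rz": -0.6,"fingers": 0.3}
    - {"tx": 0,"ty": 0,"tz": 0,"rx": 0,"ry": 0,"rz": -0.72,"fingers": 0.3}
    - {"tx": 0,"ty": 0,"tz": 0,"rx": 0,"ry": 0,"rz": -0.84,"fingers": 0.3}
    - {"tx": 0,"ty": 0,"tz": 0,"rx": 0,"ry": 0,"rz": -0.96,"fingers": 0.3}
    - {"tx": 0,"ty": 0,"tz": 0,"rx": 0,"ry": 0,"rz": -1.08,"fingers": 0.3}
    - {"tx": 0,"ty": 0,"tz": 0,"rx": 0,"ry": 0,"rz": -1.2,"fingers": 0.3}

```text
time_s: 9.15
tool_pos: [0.6057, -0.2102, 0.2794]
orientation: [-0.0, 0.777, -0.629, -0.001]
contact_force: [0.2, -0.6, -0.7]
gripper_width: 0.0275
gripper_force: 0.0
```

Run:
```python
from st import *
pr()
```

```text
9.15 tcp [ 0.6057 -0.2102  0.2794] yaw -77.97 tilt [-0.001  0.001 -1.   ] q [-0.51  0.4   1.22  0.    1.52  2.42] w 0.0275 gf 0.0 F [ 0.2 -0.6 -0.7]
```

Emit:
send_rows:
  steps:
    - {"tx": 0.03,"ty": 0.0,"tz": 0,"rx": 0,"ry": 0,"rz": -0.1,"fingers": 0.4}
    - {"tx": 0.06,"ty": 0,"tz": 0,"rx": 0,"ry": 0,"rz": -0.135,"fingers": 0.4}
    - {"tx": 0.06,"ty": 0,"tz": -0.03,"rx": 0,"ry": 0,"rz": -0.135,"fingers": 0.4}
    - {"tx": 0.06,"ty": 0,"tz": -0.03,"rx": 0,"ry": 0,"rz": -0.135,"fingers": 0.4}
    - {"tx": 0.06,"ty": 0,"tz": -0.03,"rx": 0,"ry": 0,"rz": -0.135,"fingers": 0.4}
    - {"tx": 0.06,"ty": 0,"tz": -0.03,"rx": 0,"ry": 0,"rz": -0.135,"fingers": 0.4}

```text
time_s: 9.65
tool_pos: [0.665, -0.2103, 0.25]
orientation: [0.0, 0.735, -0.678, -0.001]
contact_force: [-0.2, 0.1, 0.2]
gripper_width: 0.0371
gripper_force: 0.0
```

Run:
```python
from st import *
pr()
C=cam('wrist'); im,d=read_camera('wrist'); save(im,'w3.png'); P=cloud(C,d)
for r in spot_point('stay_grip','wrist')[:2]: print(r, atz(C,r['location'],.108))
Q=P[(P[...,2]>.09)&(P[...,2]<.14)&(P[...,0]>.62)&(P[...,0]<.76)&(P[...,1]<-.16)&(P[...,1]>-.27)&(d>0)]
for y in np.arange(-.26,-.16,.02):
    k=Q[abs(Q[:,1]-y)<.005]; print(round(y,2),len(k),np.round(np.percentile(k[:,0],[2,50,98]),4) if len(k) else '',np.percentile(k[:,2],95) if len(k) else '')
```

```text
9.65 tcp [ 0.665  -0.2103  0.25  ] yaw -85.37 tilt [-0.002  0.001 -1.   ] q [-0.47  0.52  1.1  -0.    1.52  2.59] w 0.0371 gf 0.0 F [-0.2  0.1  0.2]
{'location': [253.8, 197.8], 'confidence': 0.84} [ 0.68901581 -0.20915579  0.108     ]
-0.26 0  
-0.24 79 [0.6838 0.69   0.697 ] 0.11608437819763055
-0.22 143 [0.6821 0.6887 0.6962] 0.11658054474661877
-0.2 139 [0.6808 0.6875 0.6946] 0.1166284482730689
-0.18 120 [0.6795 0.6856 0.6928] 0.11632584310864683
```

View pics/w3.png

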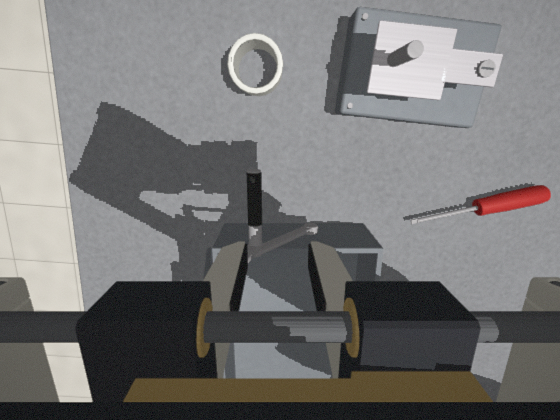

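The knee bar's black grip is at (254,200), clear of the screwdriver (520,200) and the coupling (256,65). Descending and pulling it past straight.

Emit:
send_rows:
  steps:
    - {"tx": 0.023,"ty": -0.002,"tz": -0.04,"rx": 0,"ry": 0,"rz": 0,"fingers": 0.4}
    - {"tx": 0.023,"ty": -0.002,"tz": -0.08,"rx": 0,"ry": 0,"rz": 0,"fingers": 0.4}
    - {"tx": 0.023,"ty": -0.002,"tz": -0.11,"rx": 0,"ry": 0,"rz": 0,"fingers": 0.4}
    - {"tx": 0.023,"ty": -0.002,"tz": -0.13,"rx": 0,"ry": 0,"rz": 0,"fingers": 0.4}
    - {"tx": 0.023,"ty": -0.002,"tz": -0.145,"rx": 0,"ry": 0,"rz": 0,"fingers": 0.4}
    - {"tx": 0.023,"ty": -0.002,"tz": -0.145,"rx": 0,"ry": 0,"rz": 0,"fingers": 0.4}
    - {"tx": 0.023,"ty": -0.002,"tz": -0.145,"rx": 0,"ry": 0,"rz": 0,"fingers": 0}
    - {"tx": 0.023,"ty": -0.002,"tz": -0.145,"rx": 0,"ry": 0,"rz": 0,"fingers": 0}
    - {"tx": 0.023,"ty": -0.002,"tz": -0.145,"rx": 0,"ry": 0,"rz": 0,"fingers": 0}
    - {"tx": 0.023,"ty": -0.002,"tz": -0.145,"rx": 0,"ry": 0,"rz": 0,"fingers": 0}
  force: 15

```text
time_s: 10.58
tool_pos: [0.6897, -0.2131, 0.1073]
orientation: [-0.001, 0.735, -0.678, 0.002]
contact_force: [-0.2, -1.2, 0.7]
gripper_width: 0.0153
gripper_force: 0.5
```

Emit:
send_rows:
  steps:
    - {"tx": -0.003,"ty": 0,"tz": 0.003,"rx": 0,"ry": 0,"rz": 0,"fingers": 0}
    - {"tx": -0.006,"ty": 0,"tz": 0.005,"rx": 0,"ry": 0,"rz": 0,"fingers": 0}
    - {"tx": -0.009,"ty": 0,"tz": 0.007,"rx": 0,"ry": 0,"rz": 0,"fingers": 0}
    - {"tx": -0.012,"ty": 0,"tz": 0.009,"rx": 0,"ry": 0,"rz": 0,"fingers": 0}
    - {"tx": -0.015,"ty": 0,"tz": 0.011,"rx": 0,"ry": 0,"rz": 0,"fingers": 0}
    - {"tx": -0.018,"ty": 0,"tz": 0.013,"rx": 0,"ry": 0,"rz": 0,"fingers": 0}
    - {"tx": -0.021,"ty": 0,"tz": 0.014,"rx": 0,"ry": 0,"rz": 0,"fingers": 0}
    - {"tx": -0.024,"ty": 0,"tz": 0.0155,"rx": 0,"ry": 0,"rz": 0,"fingers": 0}
    - {"tx": -0.025,"ty": 0,"tz": 0.016,"rx": 0,"ry": 0,"rz": 0,"fingers": 0}
    - {"tx": -0.025,"ty": 0,"tz": 0.016,"rx": 0,"ry": 0,"rz": 0,"fingers": 0}

```text
time_s: 11.42
tool_pos: [0.6663, -0.2148, 0.1246]
orientation: [-0.001, 0.735, -0.678, 0.005]
contact_force: [4.4, -3.5, 5.1]
gripper_width: 0.0133
gripper_force: 15.0
```

Run:
```python
from st import *
pr()
```

```text
11.42 tcp [ 0.6663 -0.2148  0.1246] yaw -85.42 tilt [ 0.008 -0.005 -1.   ] q [-0.47  0.6   1.28 -0.    1.25  2.59] w 0.0133 gf 15.0 F [ 4.4 -3.5  5.1]
```

Emit:
send_rows:
  steps:
    - {"tx": -0.002,"ty": 0,"tz": 0.001,"rx": 0,"ry": 0,"rz": 0,"fingers": 0}
    - {"tx": -0.004,"ty": 0,"tz": 0.001,"rx": 0,"ry": 0,"rz": 0,"fingers": 0}
    - {"tx": -0.006,"ty": 0,"tz": 0.002,"rx": 0,"ry": 0,"rz": 0,"fingers": 0}
    - {"tx": -0.006,"ty": 0,"tz": 0.002,"rx": 0,"ry": 0,"rz": 0,"fingers": 0}

```text
time_s: 11.75
tool_pos: [0.6645, -0.2147, 0.1256]
orientation: [-0.004, 0.735, -0.678, 0.008]
contact_force: [20.5, -4.1, -6.1]
gripper_width: 0.0134
gripper_force: 15.0
```

Emit:
send_rows:
  steps:
    - {"tx": 0.006,"ty": 0,"tz": -0.002,"rx": 0,"ry": 0,"rz": 0,"fingers": 0.35}
    - {"tx": 0.006,"ty": 0,"tz": -0.002,"rx": 0,"ry": 0,"rz": 0,"fingers": 0.35}
    - {"tx": 0.006,"ty": 0,"tz": -0.002,"rx": 0,"ry": 0,"rz": 0,"fingers": 0.35}
    - {"tx": 0.006,"ty": 0,"tz": 0.01,"rx": 0,"ry": 0,"rz": 0,"fingers": 0.35}
    - {"tx": 0.006,"ty": 0,"tz": 0.03,"rx": 0,"ry": 0,"rz": 0,"fingers": 0.35}
    - {"tx": 0.0,"ty": 0,"tz": 0.06,"rx": 0,"ry": 0,"rz": 0,"fingers": 0.35}
    - {"tx": 0,"ty": 0,"tz": 0.1,"rx": 0,"ry": 0,"rz": 0,"fingers": 0.35}
    - {"tx": 0,"ty": 0,"tz": 0.13,"rx": 0,"ry": 0,"rz": 0,"fingers": 0.35}
    - {"tx": 0,"ty": 0,"tz": 0.13,"rx": 0,"ry": 0,"rz": 0,"fingers": 0.35}
    - {"tx": 0,"ty": 0,"tz": 0.13,"rx": 0,"ry": 0,"rz": 0,"fingers": 0.35}

```text
time_s: 12.58
tool_pos: [0.6583, -0.213, 0.2569]
orientation: [-0.001, 0.735, -0.678, 0.003]
contact_force: [0.5, -0.3, -0.5]
gripper_width: 0.0325
gripper_force: 0.0
```

Run:
```python
from st import *
pr()
C=cam('wrist'); im,d=read_camera('wrist'); P=cloud(C,d)
for r in spot_point('stay_grip','wrist')[:2]: print(r, atz(C,r['location'],.125))
Q=P[(P[...,2]>.09)&(P[...,2]<.16)&(P[...,0]>.62)&(P[...,0]<.76)&(P[...,1]<-.16)&(P[...,1]>-.27)&(d>0)]
for y in np.arange(-.26,-.16,.02):
    k=Q[abs(Q[:,1]-y)<.005]; print(round(y,2),len(k),np.round(np.percentile(k[:,0],[2,50,98]),4) if len(k) else '',np.percentile(k[:,2],95) if len(k) else '')
im,d=read_camera('top'); C=cam('top'); print(*carts(im,d,C),sep='\n')
for r in spot_point('lid_handle','top')[:2]: print(r, atz(C,r['location'],.327))
```

```text
12.58 tcp [ 0.6583 -0.213   0.2569] yaw -85.38 tilt [ 0.005 -0.003 -1.   ] q [-0.47  0.5   1.11 -0.    1.52  2.59] w 0.0325 gf 0.0 F [ 0.5 -0.3 -0.5]
-0.26 0  
-0.24 113 [0.6604 0.6668 0.6738] 0.13247378070328977
-0.22 148 [0.6588 0.6656 0.6728] 0.1328943685803979
-0.2 143 [0.6571 0.6641 0.6714] 0.13278934196957118
-0.18 123 [0.6555 0.6624 0.669 ] 0.13250196591647415
(np.int64(651), array([0.6168, 0.2927]), array([0.112, 0.046]), 6.94, np.float64(0.044))
(np.int64(677), array([0.5001, 0.4288]), array([0.11 , 0.045]), 2.14, np.float64(0.044))
(np.int64(725), array([ 0.2102, -0.6558]), array([0.31 , 0.056]), -6.99, np.float64(0.038))
{'location': [286.7, 133.9], 'confidence': 0.56} [0.69307983 0.01440828 0.327     ]
```

The bar now rests at (0.665,-0.21,0.126), which matches the predicted locked pose. Next is cartridge A at (0.618,0.294), yaw 7°. I'll retreat robot-side and turn the wrist to yaw 187°.

Emit:
send_rows:
  steps:
    - {"tx": -0.03,"ty": 0,"tz": 0.02,"rx": 0,"ry": 0,"rz": 0.12,"fingers": 0.8}
    - {"tx": -0.06,"ty": 0,"tz": 0.04,"rx": 0,"ry": 0,"rz": 0.24,"fingers": 0.8}
    - {"tx": -0.09,"ty": 0,"tz": 0.05,"rx": 0,"ry": 0,"rz": 0.36,"fingers": 0.8}
    - {"tx": -0.12,"ty": 0,"tz": 0.05,"rx": 0,"ry": 0,"rz": 0.48,"fingers": 0.8}
    - {"tx": -0.15,"ty": 0,"tz": 0.05,"rx": 0,"ry": 0,"rz": 0.6,"fingers": 0.8}
    - {"tx": -0.16,"ty": 0.03,"tz": 0.05,"rx": 0,"ry": 0,"rz": 0.72,"fingers": 0.8}
    - {"tx": -0.16,"ty": 0.06,"tz": 0.05,"rx": 0,"ry": 0,"rz": 0.84,"fingers": 0.8}
    - {"tx": -0.16,"ty": 0.09,"tz": 0.05,"rx": 0,"ry": 0,"rz": 0.96,"fingers": 0.8}
    - {"tx": -0.16,"ty": 0.12,"tz": 0.05,"rx": 0,"ry": 0,"rz": 1.08,"fingers": 0.8}
    - {"tx": -0.16,"ty": 0.15,"tz": 0.05,"rx": 0,"ry": 0,"rz": 1.2,"fingers": 0.8}

```text
time_s: 13.62
tool_pos: [0.4967, -0.0612, 0.3016]
orientation: [-0.0, 0.99, -0.142, -0.001]
contact_force: [0.6, 0.0, 1.2]
gripper_width: 0.0747
gripper_force: 0.0
```

Emit:
send_rows:
  steps:
    - {"tx": 0,"ty": 0.03,"tz": 0,"rx": 0,"ry": 0,"rz": 0.12,"fingers": 0.8}
    - {"tx": 0,"ty": 0.06,"tz": 0,"rx": 0,"ry": 0,"rz": 0.24,"fingers": 0.8}
    - {"tx": 0,"ty": 0.09,"tz": 0,"rx": 0,"ry": 0,"rz": 0.36,"fingers": 0.8}
    - {"tx": 0,"ty": 0.12,"tz": 0,"rx": 0,"ry": 0,"rz": 0.48,"fingers": 0.8}
    - {"tx": 0,"ty": 0.15,"tz": 0,"rx": 0,"ry": 0,"rz": 0.6,"fingers": 0.8}
    - {"tx": 0,"ty": 0.18,"tz": 0,"rx": 0,"ry": 0,"rz": 0.72,"fingers": 0.8}
    - {"tx": 0,"ty": 0.21,"tz": 0,"rx": 0,"ry": 0,"rz": 0.84,"fingers": 0.8}
    - {"tx": 0,"ty": 0.24,"tz": 0,"rx": 0,"ry": 0,"rz": 0.96,"fingers": 0.8}
    - {"tx": 0,"ty": 0.27,"tz": 0,"rx": 0,"ry": 0,"rz": 1.08,"fingers": 0.8}
    - {"tx": 0,"ty": 0.3,"tz": 0,"rx": 0,"ry": 0,"rz": 1.2,"fingers": 0.8}

```text
time_s: 14.45
tool_pos: [0.4968, 0.2387, 0.3014]
orientation: [-0.0, 0.897, 0.442, -0.002]
contact_force: [0.0, 0.3, 0.4]
gripper_width: 0.0741
gripper_force: 0.0
```

Emit:
send_rows:
  steps:
    - {"tx": 0.02,"ty": 0.02,"tz": -0.01,"rx": 0,"ry": 0,"rz": 0.12,"fingers": 0.8}
    - {"tx": 0.05,"ty": 0.04,"tz": -0.02,"rx": 0,"ry": 0,"rz": 0.24,"fingers": 0.8}
    - {"tx": 0.07,"ty": 0.055,"tz": -0.03,"rx": 0,"ry": 0,"rz": 0.36,"fingers": 0.8}
    - {"tx": 0.07,"ty": 0.055,"tz": -0.05,"rx": 0,"ry": 0,"rz": 0.48,"fingers": 0.8}
    - {"tx": 0.07,"ty": 0.055,"tz": -0.06,"rx": 0,"ry": 0,"rz": 0.6,"fingers": 0.8}
    - {"tx": 0.07,"ty": 0.055,"tz": -0.06,"rx": 0,"ry": 0,"rz": 0.72,"fingers": 0.8}
    - {"tx": 0.07,"ty": 0.055,"tz": -0.06,"rx": 0,"ry": 0,"rz": 0.84,"fingers": 0.8}
    - {"tx": 0.07,"ty": 0.055,"tz": -0.06,"rx": 0,"ry": 0,"rz": 0.96,"fingers": 0.8}
    - {"tx": 0.07,"ty": 0.055,"tz": -0.06,"rx": 0,"ry": 0,"rz": 1.08,"fingers": 0.8}
    - {"tx": 0.07,"ty": 0.055,"tz": -0.06,"rx": 0,"ry": 0,"rz": 1.2,"fingers": 0.8}

```text
time_s: 15.28
tool_pos: [0.5669, 0.2921, 0.2409]
orientation: [-0.001, 0.491, 0.871, -0.001]
contact_force: [0.5, 0.4, 0.3]
gripper_width: 0.0744
gripper_force: 0.0
```

Emit:
send_rows:
  steps:
    - {"tx": 0,"ty": 0,"tz": 0,"rx": 0,"ry": 0,"rz": 0.12,"fingers": 0.8}
    - {"tx": 0,"ty": 0,"tz": 0,"rx": 0,"ry": 0,"rz": 0.24,"fingers": 0.8}
    - {"tx": 0,"ty": 0,"tz": 0,"rx": 0,"ry": 0,"rz": 0.36,"fingers": 0.8}
    - {"tx": 0,"ty": 0,"tz": 0,"rx": 0,"ry": 0,"rz": 0.48,"fingers": 0.8}
    - {"tx": 0,"ty": 0,"tz": 0,"rx": 0,"ry": 0,"rz": 0.6,"fingers": 0.8}
    - {"tx": 0,"ty": 0,"tz": 0,"rx": 0,"ry": 0,"rz": 0.72,"fingers": 0.8}
    - {"tx": 0,"ty": 0,"tz": 0,"rx": 0,"ry": 0,"rz": 0.84,"fingers": 0.8}
    - {"tx": 0,"ty": 0,"tz": 0,"rx": 0,"ry": 0,"rz": 0.96,"fingers": 0.8}
    - {"tx": 0,"ty": 0,"tz": 0,"rx": 0,"ry": 0,"rz": 1.08,"fingers": 0.8}
    - {"tx": 0,"ty": 0,"tz": 0,"rx": 0,"ry": 0,"rz": 1.15,"fingers": 0.8}

```text
time_s: 16.12
tool_pos: [0.5669, 0.2921, 0.2411]
orientation: [-0.002, -0.062, 0.998, -0.0]
contact_force: [1.0, -0.8, 0.6]
gripper_width: 0.0742
gripper_force: 0.0
```

```bash
cat > wc.py <<'E'
from st import *
pr()
for n in('wrist','top'):
    C=cam(n); im,d=read_camera(n); save(im,f'wc_{n}.png'); print(n,*carts(im,d,C),sep='\n')
    for r in spot_point('cart1_center',n)[:5]: print(np.round(r['location']),round(r['confidence'],2), np.round(atz(C,r['location'],.0225),4))
E
python3 wc.py
```

```text
16.12 tcp [0.5669 0.2921 0.2411] yaw -172.88 tilt [-0.003 -0.001 -1.   ] q [ 0.3   0.41  1.29 -0.    1.44 -1.39] w 0.0742 gf 0.0 F [ 1.  -0.8  0.6]
wrist
(np.int64(3869), array([0.4995, 0.4289]), array([0.112, 0.045]), 1.49, np.float64(0.045))
(np.int64(2944), array([0.6157, 0.2929]), array([0.111, 0.045]), 7.8, np.float64(0.045))
(np.int64(282), array([0.6141, 0.1658]), array([0.047, 0.026]), 5.2, np.float64(0.049))
(np.int64(881), array([0.634 , 0.4408]), array([0.044, 0.042]), 60.73, np.float64(0.045))
(np.int64(212), array([0.7052, 0.3966]), array([0.045, 0.018]), 30.2, np.float64(0.045))
(np.int64(386), array([0.7361, 0.2424]), array([0.066, 0.025]), -86.47, np.float64(0.045))
[272. 219.] 0.84 [0.6159 0.2908 0.0225]
[227.  71.] 0.72 [0.4445 0.2185 0.0225]
[368. 260.] 0.69 [0.6582 0.4295 0.0225]
top
(np.int64(184), array([ 0.6986, -0.3423]), array([0.058, 0.058]), -55.19, np.float64(0.048))
(np.int64(445), array([0.5148, 0.4297]), array([0.08 , 0.044]), 2.77, np.float64(0.044))
(np.int64(774), array([ 0.2133, -0.6569]), array([0.307, 0.055]), -6.72, np.float64(0.037))
[210. 268.] 0.96 [0.4319 0.2173 0.0225]
[183. 198.] 0.66 [0.6235 0.2979 0.0225]
```

Emit:
send_rows:
  steps:
    - {"tx": 0.034,"ty": -0.001,"tz": -0.04,"rx": 0,"ry": 0,"rz": 0,"fingers": 0.8}
    - {"tx": 0.034,"ty": -0.001,"tz": -0.08,"rx": 0,"ry": 0,"rz": 0,"fingers": 0.8}
    - {"tx": 0.034,"ty": -0.001,"tz": -0.12,"rx": 0,"ry": 0,"rz": 0,"fingers": 0.8}
    - {"tx": 0.034,"ty": -0.001,"tz": -0.15,"rx": 0,"ry": 0,"rz": 0,"fingers": 0.8}
    - {"tx": 0.034,"ty": -0.001,"tz": -0.18,"rx": 0,"ry": 0,"rz": 0,"fingers": 0.8}
    - {"tx": 0.034,"ty": -0.001,"tz": -0.2,"rx": 0,"ry": 0,"rz": 0,"fingers": 0.8}
    - {"tx": 0.034,"ty": -0.001,"tz": -0.213,"rx": 0,"ry": 0,"rz": 0,"fingers": 0.8}
    - {"tx": 0.034,"ty": -0.001,"tz": -0.213,"rx": 0,"ry": 0,"rz": 0,"fingers": 0.8}

```text
time_s: 16.98
tool_pos: [0.5994, 0.2907, 0.0262]
orientation: [-0.003, -0.058, 0.998, -0.001]
contact_force: [-0.4, 0.6, -0.4]
gripper_width: 0.0746
gripper_force: 0.0
```

Emit:
send_rows:
  steps:
    - {"tx": 0,"ty": 0,"tz": 0,"rx": 0,"ry": 0,"rz": 0,"fingers": 0.2}
    - {"tx": 0,"ty": 0,"tz": 0,"rx": 0,"ry": 0,"rz": 0,"fingers": 0.2}
    - {"tx": 0,"ty": 0,"tz": 0,"rx": 0,"ry": 0,"rz": 0,"fingers": 0.2}
    - {"tx": 0,"ty": 0,"tz": 0,"rx": 0,"ry": 0,"rz": 0,"fingers": 0.2}
    - {"tx": 0,"ty": 0,"tz": 0,"rx": 0,"ry": 0,"rz": 0,"fingers": 0.2}
    - {"tx": 0,"ty": 0,"tz": 0,"rx": 0,"ry": 0,"rz": 0,"fingers": 0.2}
    - {"tx": 0,"ty": 0,"tz": 0.03,"rx": 0,"ry": 0,"rz": 0,"fingers": 0.2}
    - {"tx": 0,"ty": 0,"tz": 0.06,"rx": 0,"ry": 0,"rz": 0,"fingers": 0.2}
    - {"tx": 0,"ty": 0,"tz": 0.1,"rx": 0,"ry": 0,"rz": 0,"fingers": 0.2}
    - {"tx": 0,"ty": 0,"tz": 0.14,"rx": 0,"ry": 0,"rz": 0,"fingers": 0.2}
  force: 40

```text
time_s: 17.82
tool_pos: [0.6005, 0.2911, 0.1702]
orientation: [-0.002, -0.059, 0.998, -0.0]
contact_force: [1.1, 0.7, -2.7]
gripper_width: 0.0447
gripper_force: 40.0
```

Run:
```python
from st import *
pr()
B=np.array([.6244,.0051]);c=np.cos(.077);s=np.sin(.077)
for p in((-.015,.08),(-.03,.08),(-.015,-.005),(-.03,-.005)): print(p,B+np.array([c*p[0]-s*p[1],s*p[0]+c*p[1]]))
```

```text
17.82 tcp [0.6005 0.2911 0.1702] yaw -173.24 tilt [-0.003 -0.001 -1.   ] q [ 0.28  0.51  1.31  0.    1.32 -1.4 ] w 0.0447 gf 40.0 F [ 1.1  0.7 -2.7]
(-0.015, 0.08) [0.60329053 0.0837091 ]
(-0.03, 0.08) [0.58833498 0.08255524]
(-0.015, -0.005) [ 0.60982907 -0.00103904]
(-0.03, -0.005) [ 0.59487351 -0.0021929 ]
```

Emit:
send_rows:
  steps:
    - {"tx": -0.0125,"ty": -0.03,"tz": 0,"rx": 0,"ry": 0,"rz": -0.042,"fingers": 0.2}
    - {"tx": -0.0125,"ty": -0.06,"tz": 0,"rx": 0,"ry": 0,"rz": -0.042,"fingers": 0.2}
    - {"tx": -0.0125,"ty": -0.09,"tz": 0,"rx": 0,"ry": 0,"rz": -0.042,"fingers": 0.2}
    - {"tx": -0.0125,"ty": -0.12,"tz": 0,"rx": 0,"ry": 0,"rz": -0.042,"fingers": 0.2}
    - {"tx": -0.0125,"ty": -0.15,"tz": 0,"rx": 0,"ry": 0,"rz": -0.042,"fingers": 0.2}
    - {"tx": -0.0125,"ty": -0.18,"tz": 0,"rx": 0,"ry": 0,"rz": -0.042,"fingers": 0.2}
    - {"tx": -0.0125,"ty": -0.2,"tz": 0,"rx": 0,"ry": 0,"rz": -0.042,"fingers": 0.2}
    - {"tx": -0.0125,"ty": -0.2085,"tz": 0,"rx": 0,"ry": 0,"rz": -0.042,"fingers": 0.2}
    - {"tx": -0.0125,"ty": -0.2085,"tz": 0,"rx": 0,"ry": 0,"rz": -0.042,"fingers": 0.2}

```text
time_s: 18.57
tool_pos: [0.5892, 0.0811, 0.1699]
orientation: [-0.0, -0.037, 0.999, -0.0]
contact_force: [-0.0, -0.3, -2.1]
gripper_width: 0.0447
gripper_force: 40.0
```

Run:
```python
from st import *
pr()
C=cam('wrist'); im,d=read_camera('wrist'); save(im,'w5.png')
```

```text
18.57 tcp [0.5892 0.0811 0.1699] yaw -175.8 tilt [-0. -0. -1.] q [-0.05  0.39  1.51 -0.    1.24 -1.69] w 0.0447 gf 40.0 F [-0.  -0.3 -2.1]
```

View pics/w5.png

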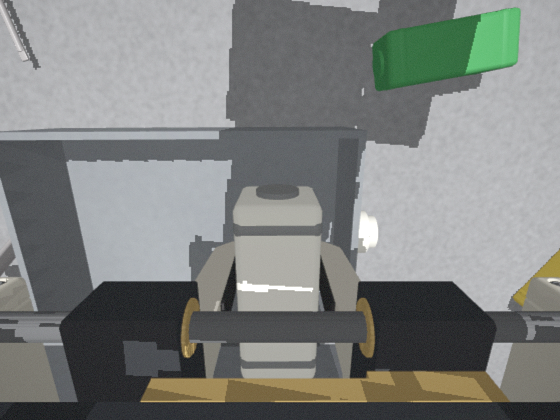

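The cartridge hangs level at (278,270), inside the box walls: front wall at row 140 and +y wall at column 345. Lowering.

Emit:
send_rows:
  steps:
    - {"tx": 0,"ty": 0,"tz": -0.03,"rx": 0,"ry": 0,"rz": 0,"fingers": 0.2}
    - {"tx": 0,"ty": 0,"tz": -0.06,"rx": 0,"ry": 0,"rz": 0,"fingers": 0.2}
    - {"tx": 0,"ty": 0,"tz": -0.085,"rx": 0,"ry": 0,"rz": 0,"fingers": 0.2}
    - {"tx": 0,"ty": 0,"tz": -0.105,"rx": 0,"ry": 0,"rz": 0,"fingers": 0.2}
    - {"tx": 0,"ty": 0,"tz": -0.12,"rx": 0,"ry": 0,"rz": 0,"fingers": 0.2}
    - {"tx": 0,"ty": 0,"tz": -0.128,"rx": 0,"ry": 0,"rz": 0,"fingers": 0.2}
    - {"tx": 0,"ty": 0,"tz": -0.132,"rx": 0,"ry": 0,"rz": 0,"fingers": 0.2}
    - {"tx": 0,"ty": 0,"tz": -0.135,"rx": 0,"ry": 0,"rz": 0,"fingers": 0.2}
    - {"tx": 0,"ty": 0,"tz": -0.135,"rx": 0,"ry": 0,"rz": 0,"fingers": 0.2}

```text
time_s: 19.37
tool_pos: [0.5883, 0.0847, 0.0374]
orientation: [-0.001, -0.039, 0.999, 0.0]
contact_force: [-9.9, 1.2, 12.3]
gripper_width: 0.0445
gripper_force: 40.0
```

Emit:
send_rows:
  steps:
    - {"tx": 0,"ty": 0,"tz": 0,"rx": 0,"ry": 0,"rz": 0,"fingers": 0.62}
    - {"tx": 0,"ty": 0,"tz": 0,"rx": 0,"ry": 0,"rz": 0,"fingers": 0.62}
    - {"tx": 0,"ty": 0,"tz": 0,"rx": 0,"ry": 0,"rz": 0,"fingers": 0.62}
    - {"tx": 0,"ty": 0,"tz": 0.03,"rx": 0,"ry": 0,"rz": 0,"fingers": 0.62}
    - {"tx": 0,"ty": 0,"tz": 0.07,"rx": 0,"ry": 0,"rz": 0,"fingers": 0.62}
    - {"tx": 0,"ty": 0,"tz": 0.11,"rx": 0,"ry": 0,"rz": 0,"fingers": 0.62}
    - {"tx": 0,"ty": 0,"tz": 0.15,"rx": 0,"ry": 0,"rz": 0,"fingers": 0.8}
    - {"tx": 0,"ty": 0,"tz": 0.18,"rx": 0,"ry": 0,"rz": 0,"fingers": 0.8}
    - {"tx": 0,"ty": 0,"tz": 0.2,"rx": 0,"ry": 0,"rz": 0,"fingers": 0.8}
    - {"tx": 0,"ty": 0,"tz": 0.2,"rx": 0,"ry": 0,"rz": 0,"fingers": 0.8}

```text
time_s: 20.2
tool_pos: [0.5922, 0.083, 0.2412]
orientation: [0.005, -0.038, 0.999, -0.0]
contact_force: [-0.0, -0.4, -0.0]
gripper_width: 0.0737
gripper_force: 0.0
```

```bash
python3 wc.py
```

```text
20.2 tcp [0.5922 0.083  0.2412] yaw -175.62 tilt [ 0.011 -0.    -1.   ] q [-0.05  0.33  1.41  0.    1.39 -1.69] w 0.0737 gf 0.0 F [-0.  -0.4 -0. ]
wrist
(np.int64(248), array([0.5333, 0.4083]), array([0.047, 0.009]), 13.51, np.float64(0.04))
(np.int64(3311), array([0.6025, 0.0862]), array([0.11 , 0.045]), 4.68, np.float64(0.051))
(np.int64(2016), array([0.6622, 0.426 ]), array([0.106, 0.045]), -27.57, np.float64(0.045))
(np.int64(458), array([ 0.7267, -0.0911]), array([0.081, 0.002]), -85.35, np.float64(0.045))
[278. 192.] 0.96 [0.607  0.085  0.0225]
[407.  58.] 0.75 [0.4403 0.2176 0.0225]
[526. 250.] 0.58 [0.6627 0.4285 0.0225]
top
(np.int64(173), array([ 0.6986, -0.3423]), array([0.06 , 0.058]), -17.72, np.float64(0.048))
(np.int64(670), array([0.5003, 0.4293]), array([0.111, 0.045]), 2.11, np.float64(0.044))
(np.int64(667), array([ 0.1882, -0.6628]), array([0.26 , 0.031]), 5.96, np.float64(0.038))
[135. 187.] 0.89 [0.656  0.4301 0.0225]
[259. 205.] 0.58 [0.6018 0.0878 0.0225]
```

Cartridge A is flat on the floor (top at z=0.051, in the box). Going for B at (0.4995,0.429).

Emit:
send_rows:
  steps:
    - {"tx": -0.01,"ty": 0.03,"tz": 0,"rx": 0,"ry": 0,"rz": -0.04,"fingers": 0.8}
    - {"tx": -0.108,"ty": 0.345,"tz": -0.02,"rx": 0,"ry": 0,"rz": -0.04,"fingers": 0.8}
    - {"tx": -0.108,"ty": 0.345,"tz": -0.02,"rx": 0,"ry": 0,"rz": -0.04,"fingers": 0.8}
    - {"tx": -0.108,"ty": 0.345,"tz": -0.02,"rx": 0,"ry": 0,"rz": -0.04,"fingers": 0.8}
    - {"tx": -0.108,"ty": 0.345,"tz": -0.02,"rx": 0,"ry": 0,"rz": -0.04,"fingers": 0.8}
    - {"tx": -0.108,"ty": 0.345,"tz": -0.02,"rx": 0,"ry": 0,"rz": -0.04,"fingers": 0.8}
    - {"tx": -0.108,"ty": 0.345,"tz": -0.02,"rx": 0,"ry": 0,"rz": -0.04,"fingers": 0.8}
    - {"tx": -0.108,"ty": 0.345,"tz": -0.02,"rx": 0,"ry": 0,"rz": -0.04,"fingers": 0.8}
    - {"tx": -0.108,"ty": 0.345,"tz": -0.02,"rx": 0,"ry": 0,"rz": -0.04,"fingers": 0.8}
    - {"tx": -0.108,"ty": 0.345,"tz": -0.02,"rx": 0,"ry": 0,"rz": -0.04,"fingers": 0.8}

```text
time_s: 21.23
tool_pos: [0.4768, 0.4337, 0.2117]
orientation: [-0.003, -0.021, 1.0, 0.0]
contact_force: [0.1, -1.3, -0.1]
gripper_width: 0.0748
gripper_force: 0.0
```

Emit:
send_rows:
  steps:
    - {"tx": 0,"ty": 0,"tz": 0,"rx": 0,"ry": 0,"rz": 0,"fingers": 0.8}
    - {"tx": 0,"ty": 0,"tz": 0,"rx": 0,"ry": 0,"rz": 0,"fingers": 0.8}
    - {"tx": 0,"ty": 0,"tz": 0,"rx": 0,"ry": 0,"rz": 0,"fingers": 0.8}

```text
time_s: 21.48
tool_pos: [0.4815, 0.4265, 0.2139]
orientation: [-0.001, -0.017, 1.0, -0.001]
contact_force: [-0.5, -0.8, 0.3]
gripper_width: 0.0746
gripper_force: 0.0
```

```bash
python3 wc.py
```

```text
21.48 tcp [0.4815 0.4265 0.2139] yaw -178.0 tilt [-0.001 -0.001 -1.   ] q [ 0.55  0.44  1.32 -0.    1.39 -1.05] w 0.0746 gf 0.0 F [-0.5 -0.8  0.3]
wrist
(np.int64(3637), array([0.4983, 0.4298]), array([0.112, 0.045]), 1.68, np.float64(0.045))
(np.int64(253), array([0.5953, 0.1661]), array([0.03 , 0.011]), 66.67, np.float64(0.047))
[ 97. 146.] 0.76 [0.4408 0.2196 0.0225]
[272. 319.] 0.62 [0.6652 0.4255 0.0225]
[  6. 273.] 0.57 [0.6073 0.0786 0.0225]
top
(np.int64(174), array([ 0.6987, -0.3428]), array([0.058, 0.058]), 30.99, np.float64(0.048))
(np.int64(646), array([0.6029, 0.0853]), array([0.111, 0.045]), 4.53, np.float64(0.05))
(np.int64(314), array([0.4929, 0.4281]), array([0.096, 0.044]), 1.44, np.float64(0.044))
(np.int64(738), array([ 0.2079, -0.6548]), array([0.315, 0.057]), -6.95, np.float64(0.038))
[132. 189.] 0.93 [0.6515 0.4385 0.0225]
[261. 208.] 0.64 [0.5948 0.0809 0.0225]
[207. 264.] 0.59 [0.4422 0.2258 0.0225]
```

Emit:
send_rows:
  steps:
    - {"tx": 0.002,"ty": 0.003,"tz": -0.04,"rx": 0,"ry": 0,"rz": 0,"fingers": 0.8}
    - {"tx": 0.002,"ty": 0.003,"tz": -0.08,"rx": 0,"ry": 0,"rz": 0,"fingers": 0.8}
    - {"tx": 0.002,"ty": 0.003,"tz": -0.12,"rx": 0,"ry": 0,"rz": 0,"fingers": 0.8}
    - {"tx": 0.002,"ty": 0.003,"tz": -0.15,"rx": 0,"ry": 0,"rz": 0,"fingers": 0.8}
    - {"tx": 0.002,"ty": 0.003,"tz": -0.175,"rx": 0,"ry": 0,"rz": 0,"fingers": 0.8}
    - {"tx": 0.002,"ty": 0.003,"tz": -0.1865,"rx": 0,"ry": 0,"rz": 0,"fingers": 0.8}
    - {"tx": 0.002,"ty": 0.003,"tz": -0.1865,"rx": 0,"ry": 0,"rz": 0,"fingers": 0.8}
    - {"tx": 0.002,"ty": 0.003,"tz": -0.1865,"rx": 0,"ry": 0,"rz": 0,"fingers": 0.8}

```text
time_s: 22.35
tool_pos: [0.4839, 0.4307, 0.029]
orientation: [0.0, -0.018, 1.0, 0.0]
contact_force: [0.4, 0.4, -0.0]
gripper_width: 0.0746
gripper_force: 0.0
```

Emit:
send_rows:
  steps:
    - {"tx": 0,"ty": 0,"tz": 0,"rx": 0,"ry": 0,"rz": 0,"fingers": 0.2}
    - {"tx": 0,"ty": 0,"tz": 0,"rx": 0,"ry": 0,"rz": 0,"fingers": 0.2}
    - {"tx": 0,"ty": 0,"tz": 0,"rx": 0,"ry": 0,"rz": 0,"fingers": 0.2}
    - {"tx": 0,"ty": 0,"tz": 0,"rx": 0,"ry": 0,"rz": 0,"fingers": 0.2}
    - {"tx": 0,"ty": 0,"tz": 0,"rx": 0,"ry": 0,"rz": 0,"fingers": 0.2}
    - {"tx": 0,"ty": 0,"tz": 0,"rx": 0,"ry": 0,"rz": 0,"fingers": 0.2}
    - {"tx": 0,"ty": 0,"tz": 0.03,"rx": 0,"ry": 0,"rz": 0,"fingers": 0.2}
    - {"tx": 0,"ty": 0,"tz": 0.06,"rx": 0,"ry": 0,"rz": 0,"fingers": 0.2}
    - {"tx": 0,"ty": 0,"tz": 0.1,"rx": 0,"ry": 0,"rz": 0,"fingers": 0.2}
    - {"tx": 0,"ty": 0,"tz": 0.14,"rx": 0,"ry": 0,"rz": 0,"fingers": 0.2}
  force: 40

```text
time_s: 23.18
tool_pos: [0.4821, 0.4304, 0.1685]
orientation: [-0.002, -0.018, 1.0, -0.001]
contact_force: [0.0, 0.6, -2.9]
gripper_width: 0.0447
gripper_force: 39.9
```

Run:
```python
from st import *
pr()
```

```text
23.18 tcp [0.4821 0.4304 0.1685] yaw -177.92 tilt [-0.003 -0.002 -1.   ] q [ 0.56  0.48  1.37  0.    1.3  -1.05] w 0.0447 gf 39.9 F [ 0.   0.6 -2.9]
```

Emit:
send_rows:
  steps:
    - {"tx": 0.01,"ty": -0.04,"tz": 0.01,"rx": 0,"ry": 0,"rz": 0.04,"fingers": 0.2}
    - {"tx": 0.02,"ty": -0.08,"tz": 0.01,"rx": 0,"ry": 0,"rz": 0.04,"fingers": 0.2}
    - {"tx": 0.03,"ty": -0.12,"tz": 0.01,"rx": 0,"ry": 0,"rz": 0.04,"fingers": 0.2}
    - {"tx": 0.04,"ty": -0.16,"tz": 0.01,"rx": 0,"ry": 0,"rz": 0.04,"fingers": 0.2}
    - {"tx": 0.05,"ty": -0.2,"tz": 0.01,"rx": 0,"ry": 0,"rz": 0.04,"fingers": 0.2}
    - {"tx": 0.06,"ty": -0.24,"tz": 0.01,"rx": 0,"ry": 0,"rz": 0.04,"fingers": 0.2}
    - {"tx": 0.07,"ty": -0.28,"tz": 0.01,"rx": 0,"ry": 0,"rz": 0.04,"fingers": 0.2}
    - {"tx": 0.08,"ty": -0.32,"tz": 0.01,"rx": 0,"ry": 0,"rz": 0.04,"fingers": 0.2}
    - {"tx": 0.09,"ty": -0.36,"tz": 0.01,"rx": 0,"ry": 0,"rz": 0.04,"fingers": 0.2}
    - {"tx": 0.1,"ty": -0.4,"tz": 0.01,"rx": 0,"ry": 0,"rz": 0.04,"fingers": 0.2}

```text
time_s: 24.02
tool_pos: [0.583, 0.0291, 0.1781]
orientation: [-0.0, -0.038, 0.999, 0.0]
contact_force: [-0.3, 0.7, -1.7]
gripper_width: 0.0446
gripper_force: 39.9
```

Emit:
send_rows:
  steps:
    - {"tx": 0.0125,"ty": -0.0325,"tz": 0,"rx": 0,"ry": 0,"rz": 0,"fingers": 0.2}
    - {"tx": 0.0125,"ty": -0.0325,"tz": 0,"rx": 0,"ry": 0,"rz": 0,"fingers": 0.2}
    - {"tx": 0.0125,"ty": -0.0325,"tz": 0,"rx": 0,"ry": 0,"rz": 0,"fingers": 0.2}
    - {"tx": 0.0125,"ty": -0.0325,"tz": 0,"rx": 0,"ry": 0,"rz": 0,"fingers": 0.2}

```text
time_s: 24.35
tool_pos: [0.5951, -0.0011, 0.1778]
orientation: [-0.001, -0.038, 0.999, 0.001]
contact_force: [0.5, 0.5, -2.7]
gripper_width: 0.0452
gripper_force: 39.9
```

Run:
```python
from st import *
pr()
C=cam('wrist'); im,d=read_camera('wrist'); save(im,'w6.png')
```

```text
24.35 tcp [ 0.5951 -0.0011  0.1778] yaw -175.68 tilt [-0.002  0.001 -1.   ] q [-0.19  0.38  1.5   0.    1.26 -1.84] w 0.0452 gf 39.9 F [ 0.5  0.5 -2.7]
```

View pics/w6.png

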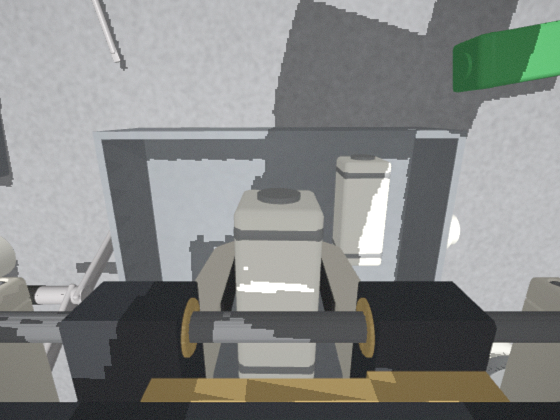

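Cartridge B is held level at (278,270). A lies at (362,210) with a clear gap, and the stay at (90,280) is off to the side. Lowering.

Emit:
send_rows:
  steps:
    - {"tx": 0,"ty": 0,"tz": -0.03,"rx": 0,"ry": 0,"rz": 0,"fingers": 0.2}
    - {"tx": 0,"ty": 0,"tz": -0.06,"rx": 0,"ry": 0,"rz": 0,"fingers": 0.2}
    - {"tx": 0,"ty": 0,"tz": -0.09,"rx": 0,"ry": 0,"rz": 0,"fingers": 0.2}
    - {"tx": 0,"ty": 0,"tz": -0.11,"rx": 0,"ry": 0,"rz": 0,"fingers": 0.2}
    - {"tx": 0,"ty": 0,"tz": -0.125,"rx": 0,"ry": 0,"rz": 0,"fingers": 0.2}
    - {"tx": 0,"ty": 0,"tz": -0.134,"rx": 0,"ry": 0,"rz": 0,"fingers": 0.2}
    - {"tx": 0,"ty": 0,"tz": -0.139,"rx": 0,"ry": 0,"rz": 0,"fingers": 0.2}
    - {"tx": 0,"ty": 0,"tz": -0.142,"rx": 0,"ry": 0,"rz": 0,"fingers": 0.2}
    - {"tx": 0,"ty": 0,"tz": -0.142,"rx": 0,"ry": 0,"rz": 0,"fingers": 0.2}

```text
time_s: 25.15
tool_pos: [0.5959, -0.001, 0.0367]
orientation: [0.0, -0.039, 0.999, -0.0]
contact_force: [0.1, -0.8, -2.1]
gripper_width: 0.0444
gripper_force: 39.9
```

Emit:
send_rows:
  steps:
    - {"tx": 0,"ty": 0,"tz": 0,"rx": 0,"ry": 0,"rz": 0,"fingers": 0.6}
    - {"tx": 0,"ty": 0,"tz": 0,"rx": 0,"ry": 0,"rz": 0,"fingers": 0.6}
    - {"tx": 0,"ty": 0,"tz": 0,"rx": 0,"ry": 0,"rz": 0,"fingers": 0.6}
    - {"tx": 0,"ty": 0,"tz": 0.03,"rx": 0,"ry": 0,"rz": 0,"fingers": 0.6}
    - {"tx": 0,"ty": 0,"tz": 0.07,"rx": 0,"ry": 0,"rz": 0,"fingers": 0.6}
    - {"tx": 0,"ty": 0,"tz": 0.11,"rx": 0,"ry": 0,"rz": 0,"fingers": 0.6}
    - {"tx": 0,"ty": 0,"tz": 0.15,"rx": 0,"ry": 0,"rz": 0,"fingers": 0.4}
    - {"tx": 0,"ty": 0,"tz": 0.18,"rx": 0,"ry": 0,"rz": 0,"fingers": 0.4}
    - {"tx": -0.02,"ty": 0,"tz": 0.21,"rx": 0,"ry": 0,"rz": 0,"fingers": 0.4}
    - {"tx": -0.04,"ty": 0,"tz": 0.24,"rx": 0,"ry": 0,"rz": 0,"fingers": 0.4}

```text
time_s: 25.98
tool_pos: [0.5557, -0.0018, 0.2788]
orientation: [0.001, -0.038, 0.999, -0.0]
contact_force: [-0.5, -0.3, 0.2]
gripper_width: 0.038
gripper_force: 0.0
```

```bash
python3 wc.py
```

```text
25.98 tcp [ 0.5557 -0.0018  0.2788] yaw -175.64 tilt [ 0.002 -0.    -1.   ] q [-0.2   0.24  1.45  0.    1.45 -1.85] w 0.038 gf 0.0 F [-0.5 -0.3  0.2]
wrist
(np.int64(3672), array([ 0.5191, -0.3231]), array([0.159, 0.052]), -0.92, np.float64(0.04))
(np.int64(218), array([ 0.5311, -0.0833]), array([0.14 , 0.001]), -85.49, np.float64(0.049))
(np.int64(2487), array([0.602 , 0.0861]), array([0.109, 0.046]), 4.69, np.float64(0.051))
(np.int64(2512), array([0.6123, 0.0007]), array([0.111, 0.044]), 3.58, np.float64(0.051))
(np.int64(1096), array([ 0.6994, -0.3413]), array([0.06 , 0.059]), -53.76, np.float64(0.047))
(np.int64(153), array([0.6595, 0.4064]), array([0.028, 0.023]), 17.32, np.float64(0.044))
[453. 103.] 0.84 [0.4418 0.2177 0.0225]
[337. 212.] 0.82 [0.602  0.0883 0.0225]
[551. 266.] 0.78 [0.6619 0.4258 0.0225]
top
(np.int64(172), array([ 0.6987, -0.342 ]), array([0.059, 0.058]), -5.43, np.float64(0.048))
(np.int64(642), array([ 0.1834, -0.6638]), array([0.264, 0.03 ]), 5.44, np.float64(0.038))
[136. 185.] 0.81 [0.6617 0.4285 0.0225]
[260. 204.] 0.77 [0.6057 0.0831 0.0225]
[208. 266.] 0.66 [0.4379 0.2241 0.0225]
```

Both cartridges lie flat in the box. To break the stay I need yaw -85° again, so I'll turn back while moving to the knee bar.

Emit:
send_rows:
  steps:
    - {"tx": -0.02,"ty": -0.03,"tz": 0,"rx": 0,"ry": 0,"rz": -0.12,"fingers": 0.4}
    - {"tx": -0.04,"ty": -0.06,"tz": 0,"rx": 0,"ry": 0,"rz": -0.24,"fingers": 0.4}
    - {"tx": -0.05,"ty": -0.09,"tz": 0,"rx": 0,"ry": 0,"rz": -0.36,"fingers": 0.4}
    - {"tx": -0.05,"ty": -0.12,"tz": 0,"rx": 0,"ry": 0,"rz": -0.48,"fingers": 0.4}
    - {"tx": -0.05,"ty": -0.15,"tz": 0,"rx": 0,"ry": 0,"rz": -0.6,"fingers": 0.4}
    - {"tx": -0.05,"ty": -0.18,"tz": 0,"rx": 0,"ry": 0,"rz": -0.72,"fingers": 0.4}
    - {"tx": -0.05,"ty": -0.21,"tz": 0,"rx": 0,"ry": 0,"rz": -0.84,"fingers": 0.4}
    - {"tx": -0.05,"ty": -0.21,"tz": 0,"rx": 0,"ry": 0,"rz": -0.96,"fingers": 0.4}
    - {"tx": -0.05,"ty": -0.21,"tz": 0,"rx": 0,"ry": 0,"rz": -1.08,"fingers": 0.4}
    - {"tx": -0.05,"ty": -0.21,"tz": 0,"rx": 0,"ry": 0,"rz": -1.2,"fingers": 0.4}

```text
time_s: 27.02
tool_pos: [0.5054, -0.2124, 0.2743]
orientation: [-0.002, 0.536, 0.844, 0.0]
contact_force: [0.3, -0.1, 0.7]
gripper_width: 0.0374
gripper_force: 0.0
```

Emit:
send_rows:
  steps:
    - {"tx": 0,"ty": 0,"tz": 0,"rx": 0,"ry": 0,"rz": -0.12,"fingers": 0.4}
    - {"tx": 0,"ty": 0,"tz": 0,"rx": 0,"ry": 0,"rz": -0.24,"fingers": 0.4}
    - {"tx": 0,"ty": 0,"tz": 0,"rx": 0,"ry": 0,"rz": -0.36,"fingers": 0.4}
    - {"tx": 0,"ty": 0,"tz": 0,"rx": 0,"ry": 0,"rz": -0.48,"fingers": 0.4}
    - {"tx": 0,"ty": 0,"tz": 0,"rx": 0,"ry": 0,"rz": -0.6,"fingers": 0.4}
    - {"tx": 0,"ty": 0,"tz": 0,"rx": 0,"ry": 0,"rz": -0.72,"fingers": 0.4}
    - {"tx": 0,"ty": 0,"tz": 0,"rx": 0,"ry": 0,"rz": -0.84,"fingers": 0.4}
    - {"tx": 0,"ty": 0,"tz": 0,"rx": 0,"ry": 0,"rz": -0.96,"fingers": 0.4}
    - {"tx": 0,"ty": 0,"tz": 0,"rx": 0,"ry": 0,"rz": -1.08,"fingers": 0.4}
    - {"tx": 0,"ty": 0,"tz": 0,"rx": 0,"ry": 0,"rz": -1.2,"fingers": 0.4}

```text
time_s: 27.85
tool_pos: [0.5056, -0.2115, 0.2745]
orientation: [-0.001, 0.919, 0.395, -0.001]
contact_force: [0.2, -0.1, -0.2]
gripper_width: 0.037
gripper_force: 0.0
```

Emit:
send_rows:
  steps:
    - {"tx": 0,"ty": 0,"tz": 0,"rx": 0,"ry": 0,"rz": -0.12,"fingers": 0.4}
    - {"tx": 0,"ty": 0,"tz": 0,"rx": 0,"ry": 0,"rz": -0.24,"fingers": 0.4}
    - {"tx": 0,"ty": 0,"tz": 0,"rx": 0,"ry": 0,"rz": -0.36,"fingers": 0.4}
    - {"tx": 0,"ty": 0,"tz": 0,"rx": 0,"ry": 0,"rz": -0.48,"fingers": 0.4}
    - {"tx": 0,"ty": 0,"tz": 0,"rx": 0,"ry": 0,"rz": -0.6,"fingers": 0.4}
    - {"tx": 0,"ty": 0,"tz": 0,"rx": 0,"ry": 0,"rz": -0.72,"fingers": 0.4}
    - {"tx": 0,"ty": 0,"tz": 0,"rx": 0,"ry": 0,"rz": -0.84,"fingers": 0.4}
    - {"tx": 0,"ty": 0,"tz": 0,"rx": 0,"ry": 0,"rz": -0.96,"fingers": 0.4}
    - {"tx": 0,"ty": 0,"tz": 0,"rx": 0,"ry": 0,"rz": -1.08,"fingers": 0.4}
    - {"tx": 0,"ty": 0,"tz": 0,"rx": 0,"ry": 0,"rz": -1.2,"fingers": 0.4}

```text
time_s: 28.68
tool_pos: [0.5056, -0.2115, 0.2745]
orientation: [-0.001, 0.981, -0.193, -0.001]
contact_force: [-0.0, 0.8, -0.0]
gripper_width: 0.0374
gripper_force: 0.0
```

Emit:
send_rows:
  steps:
    - {"tx": 0,"ty": 0,"tz": 0,"rx": 0,"ry": 0,"rz": -0.12,"fingers": 0.4}
    - {"tx": 0,"ty": 0,"tz": 0,"rx": 0,"ry": 0,"rz": -0.24,"fingers": 0.4}
    - {"tx": 0,"ty": 0,"tz": 0,"rx": 0,"ry": 0,"rz": -0.36,"fingers": 0.4}
    - {"tx": 0,"ty": 0,"tz": 0,"rx": 0,"ry": 0,"rz": -0.48,"fingers": 0.4}
    - {"tx": 0.03,"ty": 0,"tz": 0,"rx": 0,"ry": 0,"rz": -0.6,"fingers": 0.4}
    - {"tx": 0.06,"ty": 0,"tz": 0,"rx": 0,"ry": 0,"rz": -0.72,"fingers": 0.4}
    - {"tx": 0.09,"ty": 0,"tz": 0,"rx": 0,"ry": 0,"rz": -0.84,"fingers": 0.4}
    - {"tx": 0.12,"ty": 0,"tz": 0,"rx": 0,"ry": 0,"rz": -0.96,"fingers": 0.4}
    - {"tx": 0.15,"ty": 0,"tz": 0,"rx": 0,"ry": 0,"rz": -1.08,"fingers": 0.4}
    - {"tx": 0.15,"ty": 0,"tz": 0,"rx": 0,"ry": 0,"rz": -1.11,"fingers": 0.4}

```text
time_s: 29.52
tool_pos: [0.6596, -0.2111, 0.2716]
orientation: [-0.0, 0.733, -0.681, -0.002]
contact_force: [-1.5, 0.5, -0.5]
gripper_width: 0.0373
gripper_force: 0.0
```

Run:
```python
from st import *
from math import *
pr()
C=cam('wrist'); im,d=read_camera('wrist'); P=cloud(C,d)
Q=P[(P[...,2]>.09)&(P[...,2]<.16)&(P[...,0]>.62)&(P[...,0]<.76)&(P[...,1]<-.16)&(P[...,1]>-.27)&(d>0)]
for y in np.arange(-.24,-.16,.02):
    k=Q[abs(Q[:,1]-y)<.005]; print(round(y,2),len(k),np.round(np.percentile(k[:,0],[2,50,98]),4) if len(k) else '',np.percentile(k[:,2],95) if len(k) else '')
A=np.array([-.02,.0345]);H=np.array([.1,.085])
for t in [0,.1,.2,.4,.6,.8,.9,1,1.1,1.2,1.3,1.4]:
    p=H+.12*np.array([-cos(t),sin(t)]); D=p-A; L=np.hypot(*D)
    h=sqrt(.01-L*L/4); n=np.array([D[1],-D[0]])/L; k=(A+p)/2+h*n
    print(round(t,2),'knee box x,z',np.round(k,4),'world',np.round([.6244+k[0]*.997+.219*.077,.0051+k[0]*.077-.219*.997],4))
```

```text
29.52 tcp [ 0.6596 -0.2111  0.2716] yaw -85.78 tilt [-0.003  0.003 -1.   ] q [-0.47  0.51  1.07  0.    1.56  2.6 ] w 0.0373 gf 0.0 F [-1.5  0.5 -0.5]
-0.24 104 [0.6596 0.6666 0.6738] 0.13301836992863608
-0.22 141 [0.6581 0.6655 0.6728] 0.1326330356365939
-0.2 133 [0.6567 0.6639 0.6715] 0.13292377372633668
-0.18 114 [0.6561 0.6625 0.6692] 0.13213415926160688
0 knee box x,z [0.0768 0.0597] world [ 0.7178 -0.2073]
0.1 knee box x,z [0.0753 0.0648] world [ 0.7163 -0.2074]
0.2 knee box x,z [0.074  0.0687] world [ 0.715  -0.2075]
0.4 knee box x,z [0.0716 0.0747] world [ 0.7126 -0.2077]
0.6 knee box x,z [0.0692 0.0797] world [ 0.7103 -0.2079]
0.8 knee box x,z [0.0666 0.0846] world [ 0.7076 -0.2081]
0.9 knee box x,z [0.065  0.0872] world [ 0.7061 -0.2082]
1 knee box x,z [0.0632 0.09  ] world [ 0.7043 -0.2084]
1.1 knee box x,z [0.061  0.0931] world [ 0.7021 -0.2085]
1.2 knee box x,z [0.0582 0.0969] world [ 0.6993 -0.2088]
1.3 knee box x,z [0.0542 0.1016] world [ 0.6953 -0.2091]
1.4 knee box x,z [0.047  0.1087] world [ 0.6882 -0.2096]
```

Emit:
send_rows:
  steps:
    - {"tx": 0.006,"ty": -0.001,"tz": -0.04,"rx": 0,"ry": 0,"rz": 0,"fingers": 0.4}
    - {"tx": 0.006,"ty": -0.001,"tz": -0.08,"rx": 0,"ry": 0,"rz": 0,"fingers": 0.4}
    - {"tx": 0.006,"ty": -0.001,"tz": -0.12,"rx": 0,"ry": 0,"rz": 0,"fingers": 0.4}
    - {"tx": 0.006,"ty": -0.001,"tz": -0.14,"rx": 0,"ry": 0,"rz": 0,"fingers": 0.4}
    - {"tx": 0.006,"ty": -0.001,"tz": -0.153,"rx": 0,"ry": 0,"rz": 0,"fingers": 0.4}
    - {"tx": 0.006,"ty": -0.001,"tz": -0.153,"rx": 0,"ry": 0,"rz": 0,"fingers": 0}
    - {"tx": 0.006,"ty": -0.001,"tz": -0.153,"rx": 0,"ry": 0,"rz": 0,"fingers": 0}
    - {"tx": 0.006,"ty": -0.001,"tz": -0.153,"rx": 0,"ry": 0,"rz": 0,"fingers": 0}
    - {"tx": 0.006,"ty": -0.001,"tz": -0.153,"rx": 0,"ry": 0,"rz": 0,"fingers": 0}
    - {"tx": 0.006,"ty": -0.001,"tz": -0.153,"rx": 0,"ry": 0,"rz": 0,"fingers": 0}
  force: 20

```text
time_s: 30.4
tool_pos: [0.6647, -0.2129, 0.125]
orientation: [-0.002, 0.734, -0.679, 0.003]
contact_force: [8.6, 0.8, -6.5]
gripper_width: 0.0135
gripper_force: 20.0
```

Emit:
send_rows:
  steps:
    - {"tx": 0.003,"ty": 0,"tz": -0.002,"rx": 0,"ry": 0,"rz": 0,"fingers": 0}
    - {"tx": 0.006,"ty": 0,"tz": -0.003,"rx": 0,"ry": 0,"rz": 0,"fingers": 0}
    - {"tx": 0.009,"ty": 0,"tz": -0.005,"rx": 0,"ry": 0,"rz": 0,"fingers": 0}
    - {"tx": 0.012,"ty": 0,"tz": -0.008,"rx": 0,"ry": 0,"rz": 0,"fingers": 0}
    - {"tx": 0.015,"ty": 0,"tz": -0.01,"rx": 0,"ry": 0,"rz": 0,"fingers": 0}
    - {"tx": 0.018,"ty": 0,"tz": -0.013,"rx": 0,"ry": 0,"rz": 0,"fingers": 0}
    - {"tx": 0.021,"ty": 0,"tz": -0.015,"rx": 0,"ry": 0,"rz": 0,"fingers": 0}
    - {"tx": 0.024,"ty": 0,"tz": -0.018,"rx": 0,"ry": 0,"rz": 0,"fingers": 0}
    - {"tx": 0.026,"ty": 0,"tz": -0.02,"rx": 0,"ry": 0,"rz": 0,"fingers": 0}
    - {"tx": 0.026,"ty": 0,"tz": -0.02,"rx": 0,"ry": 0,"rz": 0,"fingers": 0}

```text
time_s: 31.23
tool_pos: [0.6901, -0.2111, 0.1053]
orientation: [-0.002, 0.735, -0.678, 0.001]
contact_force: [3.9, 5.4, 4.5]
gripper_width: 0.0133
gripper_force: 20.0
```

Run:
```python
from st import *
pr()
```

```text
31.23 tcp [ 0.6901 -0.2111  0.1053] yaw -85.44 tilt [ 0.005  0.001 -1.   ] q [-0.45  0.65  1.23  0.    1.25  2.61] w 0.0133 gf 20.0 F [3.9 5.4 4.5]
```

The knee is broken. I'll keep leading the bar down its arc slowly to bring the lid down.

Emit:
send_rows:
  steps:
    - {"tx": 0.003,"ty": 0,"tz": -0.003,"rx": 0,"ry": 0,"rz": 0,"fingers": 0}
    - {"tx": 0.006,"ty": 0,"tz": -0.006,"rx": 0,"ry": 0,"rz": 0,"fingers": 0}
    - {"tx": 0.008,"ty": 0,"tz": -0.008,"rx": 0,"ry": 0,"rz": 0,"fingers": 0}
    - {"tx": 0.009,"ty": 0,"tz": -0.01,"rx": 0,"ry": 0,"rz": 0,"fingers": 0}
    - {"tx": 0.01,"ty": 0,"tz": -0.011,"rx": 0,"ry": 0,"rz": 0,"fingers": 0}
    - {"tx": 0.011,"ty": 0,"tz": -0.013,"rx": 0,"ry": 0,"rz": 0,"fingers": 0}
    - {"tx": 0.012,"ty": 0,"tz": -0.014,"rx": 0,"ry": 0,"rz": 0,"fingers": 0}
    - {"tx": 0.012,"ty": 0,"tz": -0.014,"rx": 0,"ry": 0,"rz": 0,"fingers": 0}
    - {"tx": 0.012,"ty": 0,"tz": -0.014,"rx": 0,"ry": 0,"rz": 0,"fingers": 0}

```text
time_s: 31.98
tool_pos: [0.7015, -0.2103, 0.0911]
orientation: [-0.002, 0.735, -0.678, 0.001]
contact_force: [2.8, 7.7, 4.3]
gripper_width: 0.0134
gripper_force: 20.0
```

Emit:
send_rows:
  steps:
    - {"tx": 0.001,"ty": 0,"tz": -0.002,"rx": 0,"ry": 0,"rz": 0,"fingers": 0}
    - {"tx": 0.002,"ty": 0,"tz": -0.003,"rx": 0,"ry": 0,"rz": 0,"fingers": 0}
    - {"tx": 0.003,"ty": 0,"tz": -0.005,"rx": 0,"ry": 0,"rz": 0,"fingers": 0}
    - {"tx": 0.004,"ty": 0,"tz": -0.006,"rx": 0,"ry": 0,"rz": 0,"fingers": 0}
    - {"tx": 0.005,"ty": 0,"tz": -0.008,"rx": 0,"ry": 0,"rz": 0,"fingers": 0}
    - {"tx": 0.005,"ty": 0,"tz": -0.009,"rx": 0,"ry": 0,"rz": 0,"fingers": 0}
    - {"tx": 0.006,"ty": 0,"tz": -0.01,"rx": 0,"ry": 0,"rz": 0,"fingers": 0}
    - {"tx": 0.006,"ty": 0,"tz": -0.01,"rx": 0,"ry": 0,"rz": 0,"fingers": 0}

```text
time_s: 32.65
tool_pos: [0.7077, -0.2099, 0.0808]
orientation: [-0.002, 0.735, -0.678, 0.0]
contact_force: [4.8, 7.1, 3.1]
gripper_width: 0.0132
gripper_force: 20.0
```

```bash
cat > lid.py <<'E'
from st import *
pr()
C=cam('scene'); im,d=read_camera('scene'); save(im,'lid.png'); P=cloud(C,d)
# lid plane angle: points between y -.12...0.14 in box frame, off the floor
B=np.array([.6244,.0051]); c,s=np.cos(.077),np.sin(.077)
X=P[...,:2]-B; bx=X[...,0]*c+X[...,1]*s; by=-X[...,0]*s+X[...,1]*c; z=P[...,2]
m=(d>0)&(by>.09)&(by<.145)&(bx<.12)&(bx>-.12)&(z>.08)&(z<.32)
r=np.hypot(.1-bx[m],z[m]-.085); a=np.arctan2(z[m]-.085,.1-bx[m]); print('lid angle',m.sum(),np.percentile(a[(r>.08)&(r<.2)],[10,50,90]))
E
python3 lid.py
```

```text
32.65 tcp [ 0.7077 -0.2099  0.0808] yaw -85.42 tilt [ 0.004  0.003 -1.   ] q [-0.44  0.7   1.2   0.    1.24  2.62] w 0.0132 gf 20.0 F [4.8 7.1 3.1]
lid angle 2018 [0.8292252  0.84859286 0.88180224]
```

Emit:
send_rows:
  steps:
    - {"tx": 0.001,"ty": 0,"tz": -0.002,"rx": 0,"ry": 0,"rz": 0,"fingers": 0}
    - {"tx": 0.002,"ty": 0,"tz": -0.004,"rx": 0,"ry": 0,"rz": 0,"fingers": 0}
    - {"tx": 0.003,"ty": 0,"tz": -0.006,"rx": 0,"ry": 0,"rz": 0,"fingers": 0}
    - {"tx": 0.004,"ty": 0,"tz": -0.008,"rx": 0,"ry": 0,"rz": 0,"fingers": 0}
    - {"tx": 0.005,"ty": 0,"tz": -0.01,"rx": 0,"ry": 0,"rz": 0,"fingers": 0}
    - {"tx": 0.006,"ty": 0,"tz": -0.012,"rx": 0,"ry": 0,"rz": 0,"fingers": 0}
    - {"tx": 0.007,"ty": 0,"tz": -0.014,"rx": 0,"ry": 0,"rz": 0,"fingers": 0}
    - {"tx": 0.0075,"ty": 0,"tz": -0.016,"rx": 0,"ry": 0,"rz": 0,"fingers": 0}
    - {"tx": 0.008,"ty": 0,"tz": -0.018,"rx": 0,"ry": 0,"rz": 0,"fingers": 0}
    - {"tx": 0.008,"ty": 0,"tz": -0.019,"rx": 0,"ry": 0,"rz": 0,"fingers": 0}

```text
time_s: 33.53
tool_pos: [0.716, -0.2093, 0.0611]
orientation: [-0.003, 0.735, -0.678, 0.0]
contact_force: [7.2, 8.4, 0.4]
gripper_width: 0.0132
gripper_force: 20.0
```

Emit:
send_rows:
  steps:
    - {"tx": 0.001,"ty": 0,"tz": -0.002,"rx": 0,"ry": 0,"rz": 0,"fingers": 0}
    - {"tx": 0.002,"ty": 0,"tz": -0.004,"rx": 0,"ry": 0,"rz": 0,"fingers": 0}
    - {"tx": 0.003,"ty": 0,"tz": -0.006,"rx": 0,"ry": 0,"rz": 0,"fingers": 0}
    - {"tx": 0.003,"ty": 0,"tz": -0.007,"rx": 0,"ry": 0,"rz": 0,"fingers": 0}
    - {"tx": 0.003,"ty": 0,"tz": -0.008,"rx": 0,"ry": 0,"rz": 0,"fingers": 0}
    - {"tx": 0.003,"ty": 0,"tz": -0.008,"rx": 0,"ry": 0,"rz": 0,"fingers": 0}
    - {"tx": 0.003,"ty": 0,"tz": -0.008,"rx": 0,"ry": 0,"rz": 0,"fingers": 0}

```text
time_s: 34.12
tool_pos: [0.7179, -0.2092, 0.0539]
orientation: [-0.002, 0.735, -0.678, -0.001]
contact_force: [0.2, 10.0, 6.1]
gripper_width: 0.0132
gripper_force: 20.0
```

```bash
python3 lid.py
```

```text
34.12 tcp [ 0.7179 -0.2092  0.0539] yaw -85.41 tilt [ 0.002  0.004 -1.   ] q [-0.43  0.75  1.19  0.    1.21  2.63] w 0.0132 gf 20.0 F [ 0.2 10.   6.1]
lid angle 1560 [0.02398622 0.04361535 0.07698686]
```

The lid reads shut (top surface level with the rim). Releasing and moving to view the guard.

Emit:
send_rows:
  steps:
    - {"tx": 0,"ty": 0,"tz": 0,"rx": 0,"ry": 0,"rz": 0,"fingers": 0.4}
    - {"tx": 0,"ty": 0,"tz": 0,"rx": 0,"ry": 0,"rz": 0,"fingers": 0.4}
    - {"tx": 0,"ty": 0,"tz": 0,"rx": 0,"ry": 0,"rz": 0,"fingers": 0.4}
    - {"tx": 0,"ty": 0,"tz": 0.03,"rx": 0,"ry": 0,"rz": 0,"fingers": 0.4}
    - {"tx": 0,"ty": 0,"tz": 0.07,"rx": 0,"ry": 0,"rz": 0,"fingers": 0.4}
    - {"tx": 0,"ty": 0,"tz": 0.11,"rx": 0,"ry": 0,"rz": 0,"fingers": 0.4}
    - {"tx": -0.03,"ty": -0.01,"tz": 0.15,"rx": 0,"ry": 0,"rz": 0,"fingers": 0.4}
    - {"tx": -0.06,"ty": -0.03,"tz": 0.18,"rx": 0,"ry": 0,"rz": 0,"fingers": 0.4}
    - {"tx": -0.09,"ty": -0.05,"tz": 0.2,"rx": 0,"ry": 0,"rz": 0,"fingers": 0.4}
    - {"tx": -0.12,"ty": -0.06,"tz": 0.21,"rx": 0,"ry": 0,"rz": 0,"fingers": 0.4}

```text
time_s: 35.0
tool_pos: [0.6005, -0.2729, 0.2635]
orientation: [0.0, 0.734, -0.679, 0.002]
contact_force: [0.2, -1.4, -0.4]
gripper_width: 0.0371
gripper_force: 0.0
```

Emit:
send_rows:
  steps:
    - {"tx": -0.03,"ty": -0.02,"tz": 0,"rx": 0,"ry": 0,"rz": 0,"fingers": 0.4}
    - {"tx": -0.04,"ty": -0.03,"tz": 0,"rx": 0,"ry": 0,"rz": 0,"fingers": 0.4}
    - {"tx": -0.04,"ty": -0.03,"tz": 0,"rx": 0,"ry": 0,"rz": 0,"fingers": 0.4}
    - {"tx": -0.04,"ty": -0.03,"tz": 0,"rx": 0,"ry": 0,"rz": 0,"fingers": 0.4}

```text
time_s: 35.33
tool_pos: [0.5602, -0.3018, 0.2606]
orientation: [-0.0, 0.734, -0.68, -0.0]
contact_force: [0.7, -0.1, 0.5]
gripper_width: 0.0376
gripper_force: 0.0
```

```bash
python3 lid.py
cat > gd.py <<'E'
from geo import *
C=cam('wrist'); im,d=read_camera('wrist'); save(im,'gd.png'); P=cloud(C,d)
for q,z in(('guard_post',.114),('guard_pivot',.086),('knob_grip',.074)):
    for r in spot_point(q,'wrist')[:2]: print(q,np.round(r['location'],1),round(r['confidence'],2),np.round(atz(C,r['location'],z),4))
R0=(abs(P[...,0]-.53)<.15)&(abs(P[...,1]+.33)<.13)&(d>0)
for nm,a,b in(('post',.122,.14),('plate',.0815,.0875),('knobtop',.068,.0775)):
    m=R0&(P[...,2]>a)&(P[...,2]<b)
    if nm=='knobtop': m=R0&(P[...,2]>a)&(P[...,2]<b); m=cv2.morphologyEx(m.astype(np.uint8),cv2.MORPH_OPEN,np.ones((5,5)))>0
    if m.sum()>20: print(nm,m.sum(),np.round(P[m].mean(0),4),rect(P[m]))
E
python3 gd.py
```

```text
35.33 tcp [ 0.5602 -0.3018  0.2606] yaw -85.64 tilt [ 0.     0.001 -1.   ] q [-0.67  0.4   1.27  0.    1.48  2.4 ] w 0.0376 gf 0.0 F [ 0.7 -0.1  0.5]
lid angle 1561 [0.02546267 0.04380148 0.07323455]
guard_post [280.8 145.3] 0.64 [ 0.5617 -0.3544  0.114 ]
guard_pivot [369.7 156.1] 0.87 [ 0.4635 -0.3478  0.086 ]
knob_grip [298.4 139.5] 0.95 [ 0.5419 -0.3584  0.074 ]
post 184 [ 0.5636 -0.353   0.1316] (array([ 0.5635, -0.3528]), array([0.013, 0.013]), -85.15)
plate 4983 [ 0.532  -0.3533  0.084 ] (array([ 0.5209, -0.352 ]), array([0.125, 0.064]), -0.67)
```

View pics/gd.png

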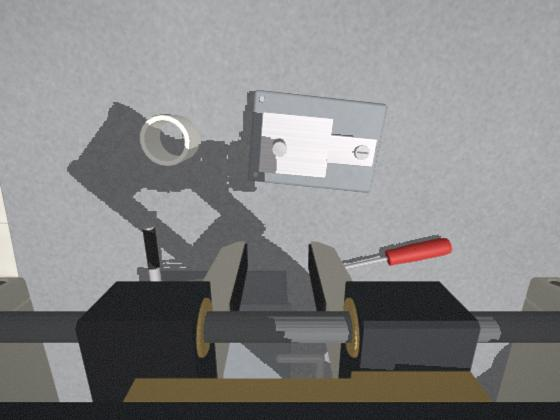

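The guard covers the knob. The post is at (280,148), the pivot screw at (362,152), the screwdriver at (420,252) and the coupling at (170,138). Gripping the post.

Emit:
send_rows:
  steps:
    - {"tx": 0.003,"ty": -0.03,"tz": -0.01,"rx": 0,"ry": 0,"rz": 0,"fingers": 0.4}
    - {"tx": 0.003,"ty": -0.051,"tz": -0.04,"rx": 0,"ry": 0,"rz": 0,"fingers": 0.4}
    - {"tx": 0.003,"ty": -0.051,"tz": -0.08,"rx": 0,"ry": 0,"rz": 0,"fingers": 0.4}
    - {"tx": 0.003,"ty": -0.051,"tz": -0.11,"rx": 0,"ry": 0,"rz": 0,"fingers": 0.4}
    - {"tx": 0.003,"ty": -0.051,"tz": -0.135,"rx": 0,"ry": 0,"rz": 0,"fingers": 0.4}
    - {"tx": 0.003,"ty": -0.051,"tz": -0.149,"rx": 0,"ry": 0,"rz": 0,"fingers": 0.4}
    - {"tx": 0.003,"ty": -0.051,"tz": -0.149,"rx": 0,"ry": 0,"rz": 0,"fingers": 0}
    - {"tx": 0.003,"ty": -0.051,"tz": -0.149,"rx": 0,"ry": 0,"rz": 0,"fingers": 0}
    - {"tx": 0.003,"ty": -0.051,"tz": -0.149,"rx": 0,"ry": 0,"rz": 0,"fingers": 0}
    - {"tx": 0.003,"ty": -0.051,"tz": -0.149,"rx": 0,"ry": 0,"rz": 0,"fingers": 0}
  force: 30

```text
time_s: 36.42
tool_pos: [0.5643, -0.3524, 0.1136]
orientation: [0.0, 0.735, -0.678, 0.001]
contact_force: [-11.8, -0.5, 0.8]
gripper_width: 0.0157
gripper_force: 5.7
```

Run:
```python
from st import *
pr()
for a in np.arange(.1,2.05,.1): print(round(a,1),np.round([.09*(np.cos(a-.012)-np.cos(.012)),.09*(np.sin(a-.012)+np.sin(.012))],4),end=' ')
```

```text
36.42 tcp [ 0.5643 -0.3524  0.1136] yaw -85.45 tilt [ 0.001 -0.002 -1.   ] q [-0.73  0.55  1.39 -0.    1.2   2.34] w 0.0157 gf 5.7 F [-11.8  -0.5   0.8]
0.1 [-0.0003  0.009 ] 0.2 [-0.0016  0.0179] 0.3 [-0.0037  0.0266] 0.4 [-0.0067  0.0351] 0.5 [-0.0105  0.0433] 0.6 [-0.0151  0.051 ] 0.7 [-0.0205  0.0582] 0.8 [-0.0265  0.0649] 0.9 [-0.0332  0.0709] 1.0 [-0.0405  0.0762] 1.1 [-0.0482  0.0808] 1.2 [-0.0564  0.0846] 1.3 [-0.0649  0.0875] 1.4 [-0.0736  0.0896] 1.5 [-0.0826  0.0908] 1.6 [-0.0915  0.0911] 1.7 [-0.1005  0.0905] 1.8 [-0.1094  0.089 ] 1.9 [-0.1181  0.0866] 2.0 [-0.1265  0.0834]
```

Emit:
send_rows:
  steps:
    - {"tx": 0,"ty": 0.009,"tz": 0,"rx": 0,"ry": 0,"rz": 0.08,"fingers": 0}
    - {"tx": -0.002,"ty": 0.018,"tz": 0,"rx": 0,"ry": 0,"rz": 0.16,"fingers": 0}
    - {"tx": -0.004,"ty": 0.027,"tz": 0,"rx": 0,"ry": 0,"rz": 0.24,"fingers": 0}
    - {"tx": -0.007,"ty": 0.035,"tz": 0,"rx": 0,"ry": 0,"rz": 0.32,"fingers": 0}
    - {"tx": -0.01,"ty": 0.043,"tz": 0,"rx": 0,"ry": 0,"rz": 0.4,"fingers": 0}
    - {"tx": -0.015,"ty": 0.051,"tz": 0,"rx": 0,"ry": 0,"rz": 0.48,"fingers": 0}
    - {"tx": -0.02,"ty": 0.058,"tz": 0,"rx": 0,"ry": 0,"rz": 0.56,"fingers": 0}
    - {"tx": -0.026,"ty": 0.065,"tz": 0,"rx": 0,"ry": 0,"rz": 0.64,"fingers": 0}
    - {"tx": -0.033,"ty": 0.071,"tz": 0,"rx": 0,"ry": 0,"rz": 0.72,"fingers": 0}
    - {"tx": -0.04,"ty": 0.076,"tz": 0,"rx": 0,"ry": 0,"rz": 0.8,"fingers": 0}

```text
time_s: 37.25
tool_pos: [0.5247, -0.2776, 0.1136]
orientation: [0.001, 0.942, -0.337, 0.003]
contact_force: [2.1, -4.3, -4.0]
gripper_width: 0.0134
gripper_force: 30.0
```

Emit:
send_rows:
  steps:
    - {"tx": -0.008,"ty": 0.005,"tz": 0,"rx": 0,"ry": 0,"rz": 0.07,"fingers": 0}
    - {"tx": -0.016,"ty": 0.009,"tz": 0,"rx": 0,"ry": 0,"rz": 0.14,"fingers": 0}
    - {"tx": -0.025,"ty": 0.012,"tz": 0,"rx": 0,"ry": 0,"rz": 0.21,"fingers": 0}
    - {"tx": -0.033,"ty": 0.014,"tz": 0,"rx": 0,"ry": 0,"rz": 0.28,"fingers": 0}
    - {"tx": -0.042,"ty": 0.015,"tz": 0,"rx": 0,"ry": 0,"rz": 0.35,"fingers": 0}
    - {"tx": -0.051,"ty": 0.015,"tz": 0,"rx": 0,"ry": 0,"rz": 0.42,"fingers": 0}
    - {"tx": -0.06,"ty": 0.014,"tz": 0,"rx": 0,"ry": 0,"rz": 0.49,"fingers": 0}
    - {"tx": -0.069,"ty": 0.013,"tz": 0,"rx": 0,"ry": 0,"rz": 0.56,"fingers": 0}
    - {"tx": -0.078,"ty": 0.01,"tz": 0,"rx": 0,"ry": 0,"rz": 0.63,"fingers": 0}
    - {"tx": -0.078,"ty": 0.01,"tz": 0,"rx": 0,"ry": 0,"rz": 0.68,"fingers": 0}

```text
time_s: 38.08
tool_pos: [0.4452, -0.2653, 0.1135]
orientation: [-0.0, 1.0, -0.004, 0.001]
contact_force: [-2.2, 4.1, 2.5]
gripper_width: 0.0132
gripper_force: 30.0
```

```bash
python3 -c "
from st import *
pr()"
```

```text
38.08 tcp [ 0.4452 -0.2653  0.1135] yaw -0.49 tilt [ 0.001  0.    -1.   ] q [-0.75  0.32  1.77  0.    1.05  0.83] w 0.0132 gf 30.0 F [-2.2  4.1  2.5]
```

Emit:
send_rows:
  steps:
    - {"tx": 0,"ty": 0,"tz": 0,"rx": 0,"ry": 0,"rz": 0,"fingers": 0.4}
    - {"tx": 0,"ty": 0,"tz": 0,"rx": 0,"ry": 0,"rz": 0,"fingers": 0.4}
    - {"tx": 0,"ty": 0,"tz": 0,"rx": 0,"ry": 0,"rz": 0,"fingers": 0.4}
    - {"tx": 0,"ty": 0,"tz": 0.03,"rx": 0,"ry": 0,"rz": 0,"fingers": 0.4}
    - {"tx": 0,"ty": 0,"tz": 0.07,"rx": 0,"ry": 0,"rz": 0,"fingers": 0.4}
    - {"tx": 0.02,"ty": -0.02,"tz": 0.1,"rx": 0,"ry": 0,"rz": 0,"fingers": 0.4}
    - {"tx": 0.04,"ty": -0.05,"tz": 0.12,"rx": 0,"ry": 0,"rz": 0,"fingers": 0.4}
    - {"tx": 0.06,"ty": -0.088,"tz": 0.12,"rx": 0,"ry": 0,"rz": 0,"fingers": 0.4}
    - {"tx": 0.06,"ty": -0.088,"tz": 0.12,"rx": 0,"ry": 0,"rz": 0,"fingers": 0.4}
    - {"tx": 0.06,"ty": -0.088,"tz": 0.12,"rx": 0,"ry": 0,"rz": 0,"fingers": 0.4}

```text
time_s: 38.92
tool_pos: [0.5062, -0.356, 0.2309]
orientation: [0.0, 1.0, -0.007, -0.0]
contact_force: [-1.4, 0.0, 0.3]
gripper_width: 0.0374
gripper_force: 0.0
```

```bash
python3 -c "
from st import *
pr()"; python3 gd.py
```

```text
38.92 tcp [ 0.5062 -0.356   0.2309] yaw -0.84 tilt [-0. -0. -1.] q [-0.79  0.38  1.36 -0.    1.4   0.79] w 0.0374 gf 0.0 F [-1.4  0.   0.3]
guard_post [189.  259.4] 0.85 [ 0.4515 -0.2666  0.114 ]
guard_pivot [273.3 237.3] 0.67 [ 0.4623 -0.3509  0.086 ]
knob_grip [273.5 158.7] 0.72 [ 0.5452 -0.3524  0.074 ]
post 224 [ 0.4499 -0.2665  0.1304] (array([ 0.4486, -0.2656]), array([0.014, 0.014]), -85.18)
plate 3653 [ 0.4642 -0.2972  0.0841] (array([ 0.4603, -0.306 ]), array([0.125, 0.064]), -73.96)
knobtop 622 [ 0.5445 -0.3534  0.0737] (array([ 0.5435, -0.3535]), array([0.049, 0.014]), -1.24)
```

View pics/gd.png

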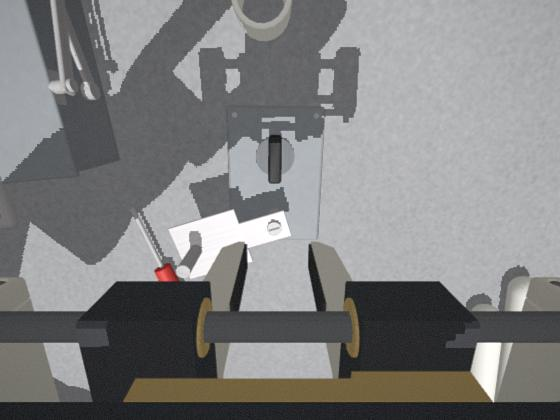

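The guard is aside at about 1.87 rad and the bare knob bar is at (274,160). Gripping the knob.

Emit:
send_rows:
  steps:
    - {"tx": 0.038,"ty": 0.0025,"tz": -0.03,"rx": 0,"ry": 0,"rz": 0,"fingers": 0.4}
    - {"tx": 0.038,"ty": 0.0025,"tz": -0.07,"rx": 0,"ry": 0,"rz": 0,"fingers": 0.4}
    - {"tx": 0.038,"ty": 0.0025,"tz": -0.11,"rx": 0,"ry": 0,"rz": 0,"fingers": 0.4}
    - {"tx": 0.038,"ty": 0.0025,"tz": -0.14,"rx": 0,"ry": 0,"rz": 0,"fingers": 0.4}
    - {"tx": 0.038,"ty": 0.0025,"tz": -0.155,"rx": 0,"ry": 0,"rz": 0,"fingers": 0.4}
    - {"tx": 0.038,"ty": 0.0025,"tz": -0.164,"rx": 0,"ry": 0,"rz": 0,"fingers": 0.4}
    - {"tx": 0.038,"ty": 0.0025,"tz": -0.164,"rx": 0,"ry": 0,"rz": 0,"fingers": 0}
    - {"tx": 0.038,"ty": 0.0025,"tz": -0.164,"rx": 0,"ry": 0,"rz": 0,"fingers": 0}
    - {"tx": 0.038,"ty": 0.0025,"tz": -0.164,"rx": 0,"ry": 0,"rz": 0,"fingers": 0}
    - {"tx": 0.038,"ty": 0.0025,"tz": -0.164,"rx": 0,"ry": 0,"rz": 0,"fingers": 0}
  force: 20

```text
time_s: 39.95
tool_pos: [0.5446, -0.3527, 0.0701]
orientation: [0.002, 1.0, -0.006, 0.001]
contact_force: [-1.0, -11.0, 1.4]
gripper_width: 0.0153
gripper_force: 6.0
```

Emit:
send_rows:
  steps:
    - {"tx": 0,"ty": 0,"tz": 0,"rx": 0,"ry": 0,"rz": 0,"fingers": 0}
    - {"tx": 0,"ty": 0,"tz": 0,"rx": 0,"ry": 0,"rz": -0.12,"fingers": 0}
    - {"tx": 0,"ty": 0,"tz": 0,"rx": 0,"ry": 0,"rz": -0.24,"fingers": 0}
    - {"tx": 0,"ty": 0,"tz": 0,"rx": 0,"ry": 0,"rz": -0.36,"fingers": 0}
    - {"tx": 0,"ty": 0,"tz": 0,"rx": 0,"ry": 0,"rz": -0.48,"fingers": 0}
    - {"tx": 0,"ty": 0,"tz": 0,"rx": 0,"ry": 0,"rz": -0.6,"fingers": 0}
    - {"tx": 0,"ty": 0,"tz": 0,"rx": 0,"ry": 0,"rz": -0.72,"fingers": 0}
    - {"tx": 0,"ty": 0,"tz": 0,"rx": 0,"ry": 0,"rz": -0.84,"fingers": 0}
    - {"tx": 0,"ty": 0,"tz": 0,"rx": 0,"ry": 0,"rz": -0.94,"fingers": 0}
    - {"tx": 0,"ty": 0,"tz": 0,"rx": 0,"ry": 0,"rz": -1.04,"fingers": 0}

```text
time_s: 40.78
tool_pos: [0.5441, -0.3543, 0.0701]
orientation: [0.002, 0.863, -0.504, 0.002]
contact_force: [-2.8, -5.1, 2.4]
gripper_width: 0.0138
gripper_force: 20.0
```

Emit:
send_rows:
  steps:
    - {"tx": 0,"ty": 0,"tz": 0,"rx": 0,"ry": 0,"rz": -0.08,"fingers": 0}
    - {"tx": 0,"ty": 0,"tz": 0,"rx": 0,"ry": 0,"rz": -0.13,"fingers": 0}
    - {"tx": 0,"ty": 0,"tz": 0,"rx": 0,"ry": 0,"rz": -0.17,"fingers": 0}
    - {"tx": 0,"ty": 0,"tz": 0,"rx": 0,"ry": 0,"rz": -0.17,"fingers": 0}
    - {"tx": 0,"ty": 0,"tz": 0,"rx": 0,"ry": 0,"rz": -0.17,"fingers": 0}
    - {"tx": 0,"ty": 0,"tz": 0,"rx": 0,"ry": 0,"rz": -0.17,"fingers": 0}

```text
time_s: 41.28
tool_pos: [0.544, -0.3543, 0.0701]
orientation: [0.002, 0.819, -0.574, 0.002]
contact_force: [-2.8, -5.0, 2.7]
gripper_width: 0.014
gripper_force: 20.0
```

```bash
python3 -c "
from st import *
pr(); print(sense()['torque'])"
```

```text
41.28 tcp [ 0.544  -0.3543  0.0701] yaw -70.04 tilt [ 0.002 -0.005 -1.   ] q [-0.75  0.57  1.48 -0.    1.09  2.05] w 0.014 gf 20.0 F [-2.8 -5.   2.7]
[-0.8156929   0.40724521  0.08621252]
```

The knob is turned 1.21 rad with the stop torque felt. I'll open (60 mm clears the 50 mm bar), let it spring back, and rise.

Emit:
send_rows:
  steps:
    - {"tx": 0,"ty": 0,"tz": 0,"rx": 0,"ry": 0,"rz": 0,"fingers": 0.65}
    - {"tx": 0,"ty": 0,"tz": 0,"rx": 0,"ry": 0,"rz": 0,"fingers": 0.65}
    - {"tx": 0,"ty": 0,"tz": 0,"rx": 0,"ry": 0,"rz": 0,"fingers": 0.65}
    - {"tx": 0,"ty": 0,"tz": 0,"rx": 0,"ry": 0,"rz": 0,"fingers": 0.65}
    - {"tx": 0,"ty": 0,"tz": 0.03,"rx": 0,"ry": 0,"rz": 0,"fingers": 0.65}
    - {"tx": 0,"ty": 0,"tz": 0.07,"rx": 0,"ry": 0,"rz": 0,"fingers": 0.65}
    - {"tx": 0,"ty": 0,"tz": 0.11,"rx": 0,"ry": 0,"rz": 0.12,"fingers": 0.4}
    - {"tx": -0.02,"ty": 0,"tz": 0.15,"rx": 0,"ry": 0,"rz": 0.24,"fingers": 0.4}
    - {"tx": -0.04,"ty": 0,"tz": 0.16,"rx": 0,"ry": 0,"rz": 0.36,"fingers": 0.4}
    - {"tx": -0.04,"ty": 0,"tz": 0.16,"rx": 0,"ry": 0,"rz": 0.48,"fingers": 0.4}

```text
time_s: 42.12
tool_pos: [0.5029, -0.3526, 0.2333]
orientation: [0.002, 0.933, -0.36, 0.003]
contact_force: [-0.2, -0.8, 0.5]
gripper_width: 0.0378
gripper_force: 0.0
```

Emit:
send_rows:
  steps:
    - {"tx": 0,"ty": 0,"tz": 0,"rx": 0,"ry": 0,"rz": 0.12,"fingers": 0.4}
    - {"tx": 0,"ty": 0,"tz": 0,"rx": 0,"ry": 0,"rz": 0.24,"fingers": 0.4}
    - {"tx": 0,"ty": 0,"tz": 0,"rx": 0,"ry": 0,"rz": 0.36,"fingers": 0.4}
    - {"tx": 0,"ty": 0,"tz": 0,"rx": 0,"ry": 0,"rz": 0.48,"fingers": 0.4}
    - {"tx": 0,"ty": 0,"tz": 0,"rx": 0,"ry": 0,"rz": 0.6,"fingers": 0.4}
    - {"tx": 0,"ty": 0,"tz": 0,"rx": 0,"ry": 0,"rz": 0.72,"fingers": 0.4}
    - {"tx": 0,"ty": 0,"tz": 0,"rx": 0,"ry": 0,"rz": 0.72,"fingers": 0.4}
    - {"tx": 0,"ty": 0,"tz": 0,"rx": 0,"ry": 0,"rz": 0.72,"fingers": 0.4}

```text
time_s: 42.78
tool_pos: [0.5036, -0.3511, 0.2276]
orientation: [-0.0, 1.0, -0.013, -0.0]
contact_force: [0.4, 0.2, 0.4]
gripper_width: 0.037
gripper_force: 0.0
```

```bash
python3 -c "
from st import *
pr()"; python3 gd.py
```

```text
42.78 tcp [ 0.5036 -0.3511  0.2276] yaw -1.46 tilt [-0.     0.001 -1.   ] q [-0.79  0.38  1.38  0.    1.38  0.81] w 0.037 gf 0.0 F [0.4 0.2 0.4]
guard_post [189.5 259.7] 0.98 [ 0.4512 -0.2627  0.114 ]
guard_pivot [279.  238.5] 0.97 [ 0.4596 -0.3516  0.086 ]
knob_grip [265.9  10.7] 0.43 [ 0.6752 -0.3449  0.074 ]
knob_grip [190.7 261.1] 0.24 [ 0.4291 -0.2502  0.074 ]
post 225 [ 0.45   -0.2665  0.1303] (array([ 0.4487, -0.2659]), array([0.013, 0.013]), -8.31)
plate 3704 [ 0.4647 -0.2983  0.0841] (array([ 0.4603, -0.3062]), array([0.125, 0.064]), -73.52)
knobtop 653 [ 0.5447 -0.3535  0.0737] (array([ 0.5438, -0.3535]), array([0.049, 0.014]), -4.23)
```

The knob sprang back (bar at -4°, so within 0.05 rad of rest). Gripping the post to swing the guard back.

Emit:
send_rows:
  steps:
    - {"tx": -0.03,"ty": 0.03,"tz": 0,"rx": 0,"ry": 0,"rz": 0,"fingers": 0.4}
    - {"tx": -0.055,"ty": 0.06,"tz": -0.01,"rx": 0,"ry": 0,"rz": 0,"fingers": 0.4}
    - {"tx": -0.055,"ty": 0.0855,"tz": -0.02,"rx": 0,"ry": 0,"rz": 0,"fingers": 0.4}
    - {"tx": -0.055,"ty": 0.0855,"tz": -0.05,"rx": 0,"ry": 0,"rz": 0,"fingers": 0.4}
    - {"tx": -0.055,"ty": 0.0855,"tz": -0.08,"rx": 0,"ry": 0,"rz": 0,"fingers": 0.4}
    - {"tx": -0.055,"ty": 0.0855,"tz": -0.105,"rx": 0,"ry": 0,"rz": 0,"fingers": 0.4}
    - {"tx": -0.055,"ty": 0.0855,"tz": -0.116,"rx": 0,"ry": 0,"rz": 0,"fingers": 0.4}
    - {"tx": -0.055,"ty": 0.0855,"tz": -0.116,"rx": 0,"ry": 0,"rz": 0,"fingers": 0}
    - {"tx": -0.055,"ty": 0.0855,"tz": -0.116,"rx": 0,"ry": 0,"rz": 0,"fingers": 0}
    - {"tx": -0.055,"ty": 0.0855,"tz": -0.116,"rx": 0,"ry": 0,"rz": 0,"fingers": 0}
  force: 30

```text
time_s: 43.82
tool_pos: [0.4493, -0.2666, 0.1128]
orientation: [0.001, 1.0, -0.011, 0.001]
contact_force: [0.3, -0.6, 0.5]
gripper_width: 0.0219
gripper_force: 0.0
```

Run:
```python
from st import *
pr()
a0=1.86
for a in np.arange(1.76,-.05,-.1): print(round(a,2),np.round([.09*(np.cos(a-.012)-np.cos(a0-.012)),.09*(np.sin(a-.012)-np.sin(a0-.012))],4),end=' ')
```

```text
43.82 tcp [ 0.4493 -0.2666  0.1128] yaw -1.31 tilt [ 0.001 -0.001 -1.   ] q [-0.75  0.32  1.77  0.    1.05  0.84] w 0.0219 gf 0.0 F [ 0.3 -0.6  0.5]
1.76 [0.0088 0.002 ] 1.66 [0.0177 0.0032] 1.56 [0.0267 0.0034] 1.46 [0.0357 0.0028] 1.36 [0.0445 0.0012] 1.26 [ 0.0532 -0.0012] 1.16 [ 0.0616 -0.0045] 1.06 [ 0.0696 -0.0086] 0.96 [ 0.0771 -0.0135] 0.86 [ 0.0842 -0.0191] 0.76 [ 0.0906 -0.0253] 0.66 [ 0.0964 -0.0322] 0.56 [ 0.1015 -0.0397] 0.46 [ 0.1057 -0.0476] 0.36 [ 0.1092 -0.0559] 0.26 [ 0.1119 -0.0645] 0.16 [ 0.1136 -0.0733] 0.06 [ 0.1145 -0.0822] -0.04 [ 0.1145 -0.0912]
```

Emit:
send_rows:
  steps:
    - {"tx": 0,"ty": 0,"tz": 0,"rx": 0,"ry": 0,"rz": 0,"fingers": 0}
    - {"tx": 0,"ty": 0,"tz": 0,"rx": 0,"ry": 0,"rz": 0,"fingers": 0}
    - {"tx": 0.009,"ty": 0.002,"tz": 0,"rx": 0,"ry": 0,"rz": 0,"fingers": 0}
    - {"tx": 0.018,"ty": 0.003,"tz": 0,"rx": 0,"ry": 0,"rz": 0,"fingers": 0}
    - {"tx": 0.027,"ty": 0.003,"tz": 0,"rx": 0,"ry": 0,"rz": 0,"fingers": 0}
    - {"tx": 0.036,"ty": 0.003,"tz": 0,"rx": 0,"ry": 0,"rz": 0,"fingers": 0}
    - {"tx": 0.044,"ty": 0.001,"tz": 0,"rx": 0,"ry": 0,"rz": 0,"fingers": 0}
    - {"tx": 0.053,"ty": -0.001,"tz": 0,"rx": 0,"ry": 0,"rz": 0,"fingers": 0}
    - {"tx": 0.062,"ty": -0.005,"tz": 0,"rx": 0,"ry": 0,"rz": 0,"fingers": 0}
    - {"tx": 0.07,"ty": -0.009,"tz": 0,"rx": 0,"ry": 0,"rz": 0,"fingers": 0}

```text
time_s: 44.65
tool_pos: [0.52, -0.2715, 0.113]
orientation: [-0.003, 1.0, -0.011, 0.001]
contact_force: [2.5, 13.1, 5.8]
gripper_width: 0.0135
gripper_force: 30.0
```

Emit:
send_rows:
  steps:
    - {"tx": 0.007,"ty": -0.005,"tz": 0,"rx": 0,"ry": 0,"rz": 0,"fingers": 0}
    - {"tx": 0.014,"ty": -0.01,"tz": 0,"rx": 0,"ry": 0,"rz": 0,"fingers": 0}
    - {"tx": 0.021,"ty": -0.016,"tz": 0,"rx": 0,"ry": 0,"rz": 0,"fingers": 0}
    - {"tx": 0.026,"ty": -0.023,"tz": 0,"rx": 0,"ry": 0,"rz": 0,"fingers": 0}
    - {"tx": 0.031,"ty": -0.031,"tz": 0,"rx": 0,"ry": 0,"rz": 0,"fingers": 0}
    - {"tx": 0.036,"ty": -0.039,"tz": 0,"rx": 0,"ry": 0,"rz": 0,"fingers": 0}
    - {"tx": 0.039,"ty": -0.047,"tz": 0,"rx": 0,"ry": 0,"rz": 0,"fingers": 0}
    - {"tx": 0.042,"ty": -0.056,"tz": 0,"rx": 0,"ry": 0,"rz": 0,"fingers": 0}
    - {"tx": 0.044,"ty": -0.065,"tz": 0,"rx": 0,"ry": 0,"rz": 0,"fingers": 0}
    - {"tx": 0.0445,"ty": -0.074,"tz": 0,"rx": 0,"ry": 0,"rz": 0,"fingers": 0}

```text
time_s: 45.48
tool_pos: [0.575, -0.3474, 0.1138]
orientation: [0.001, 1.0, -0.011, 0.011]
contact_force: [35.9, 5.5, -12.7]
gripper_width: 0.0086
gripper_force: 32.8
```

Emit:
send_rows:
  steps:
    - {"tx": 0,"ty": -0.004,"tz": 0,"rx": 0,"ry": 0,"rz": 0,"fingers": 0}
    - {"tx": 0,"ty": -0.004,"tz": 0,"rx": 0,"ry": 0,"rz": 0,"fingers": 0}
    - {"tx": 0,"ty": -0.004,"tz": 0,"rx": 0,"ry": 0,"rz": 0,"fingers": 0.4}
    - {"tx": 0,"ty": -0.004,"tz": 0,"rx": 0,"ry": 0,"rz": 0,"fingers": 0.4}
    - {"tx": 0,"ty": -0.004,"tz": 0,"rx": 0,"ry": 0,"rz": 0,"fingers": 0.4}
    - {"tx": 0,"ty": -0.004,"tz": 0.03,"rx": 0,"ry": 0,"rz": 0,"fingers": 0.4}
    - {"tx": 0,"ty": -0.004,"tz": 0.07,"rx": 0,"ry": 0,"rz": 0,"fingers": 0.4}
    - {"tx": -0.03,"ty": -0.004,"tz": 0.11,"rx": 0,"ry": 0,"rz": 0,"fingers": 0.4}
    - {"tx": -0.06,"ty": -0.004,"tz": 0.13,"rx": 0,"ry": 0,"rz": 0,"fingers": 0.4}
    - {"tx": -0.08,"ty": -0.004,"tz": 0.14,"rx": 0,"ry": 0,"rz": 0,"fingers": 0.4}

```text
time_s: 46.32
tool_pos: [0.482, -0.3542, 0.2566]
orientation: [0.003, 1.0, -0.011, 0.002]
contact_force: [-0.1, -0.5, 0.6]
gripper_width: 0.0372
gripper_force: 0.0
```

```bash
python3 lid.py; python3 gd.py
python3 - <<'E'
from geo import *
im,d=read_camera('top'); C=cam('top')
for q in('screwdriver','jar','coupling'):
    for r in spot_point(q,'top')[:2]: print(q,r['location'],round(r['confidence'],2))
E
```

```text
46.32 tcp [ 0.482  -0.3542  0.2566] yaw -1.28 tilt [ 0.003 -0.005 -1.   ] q [-0.82  0.33  1.38 -0.    1.43  0.77] w 0.0372 gf 0.0 F [-0.1 -0.5  0.6]
lid angle 1555 [0.02471233 0.04561612 0.07280681]
guard_post [274.4 112.2] 0.6 [ 0.5644 -0.3546  0.114 ]
guard_pivot [274.3 204.2] 0.69 [ 0.465  -0.3518  0.086 ]
knob_grip [273.2 130.5] 0.97 [ 0.5457 -0.3527  0.074 ]
post 196 [ 0.5635 -0.3538  0.132 ] (array([ 0.5635, -0.3538]), array([0.013, 0.013]), 44.2)
plate 5122 [ 0.5345 -0.3532  0.0841] (array([ 0.5211, -0.3528]), array([0.123, 0.064]), -1.41)
screwdriver [361.6, 278.4] 0.95
jar [204.1, 155.8] 0.58
coupling [410.7, 175.2] 0.83
coupling [363.1, 279.3] 0.66
```

View pics/lid.png

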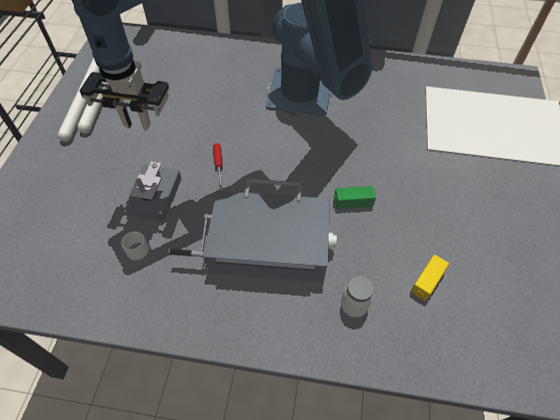

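The lid is shut with the handle at (274,184). The guard is back over the knob at (150,178). The screwdriver, jar and coupling are in place, no white cartridges remain on the bench, and the arm is clear.

```bash
python3 -c "
from workcell import close_job
print(close_job())"
```

```text
the job is handed in; nothing more can be done
None
```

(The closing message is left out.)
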